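# Set the rinsed cups and spray bottles on the optician's drying plate

### The arm

A 7-joint arm with a two-finger parallel gripper is mounted at the origin on the work surface. World frame = base frame: x ahead of the robot, y to its left, z up, the work surface at z = 0. Lengths are in mm, angles in rad, forces in N, time in s.
With the tool pointing down it reaches from about 350 to 900 mm from the base axis. Payload 19.9 kg.
Tool frame: the origin (TCP) lies on the centre line of the jaws, within the pads' length; the fingertips stand manip.tips_ahead ahead of it and the grasp point (between the pads) lies 11 mm behind it (manip.tips_ahead is the distance from the TCP to the fingertips, in mm); z points along the fingers, y is the line along which they close (so a half turn about z gives the same grasp; the last joint's range is limited). The gripper opens to 85 mm and grips with 20 to 120 N. Pads are 22 mm wide; open, the fingers measure 114 mm over their backs; the gripper's body (76 mm by 85 mm) begins 54 mm behind the grasp point. The pads swing forward as they close: fully open they stand 13 mm farther back than shut.
Start: joints at [1.171, 0.417, -0.01, 1.614, 0.005, 1.111, -0.053], TCP at [218.879, -585.401, 239.26] pointing down, gripper open.
Joint ranges: [-2.81, 2.81], [-0.39, 2.02], [-1.27, 1.25], [0.06, 2.57], [-1.19, 4.33], [0.19, 2], [-2.82, 2.82]. Speed limits (rad/s): [1.89, 1.89, 2.39, 2.39, 3.01, 3.01, 3.01].

### API

Orientations are given as a 3x3 rotation matrix whose columns are the frame's x, y, z axes.
In Python, from rig import manip gives the robot as it stands. The module is installed in compiled form; this text tells all that it offers.
- The arm moves only by the shell command python3 -m crank 'ROWS' [FORCE]. ROWS is JSON, a list of rows, each an object of numbers: "dx", "dy", "dz": the shift along the tool's x, y, z in cm; "wx", "wy", "wz": the turn, a rotation vector about the tool's x, y, z in rad; "jaw": the opening, from 0 (shut) to 1 (fully open). In form: [{"dx": .., "dy": .., "dz": .., "wx": .., "wy": .., "wz": .., "jaw": ..}, ...]. A call has 1 to 10 rows; each row shifts and turns the commanded pose from where the row before left it, along the tool's axes as they then stand; what a row does not reach is not made up. A row lasts 1/8 s, in which the tool goes at most 62.5 mm and 10.7 degrees, less where a joint would pass 70% of its speed; a pose out of reach is approached as far as the arm can. A call with a gripper value outside its range is refused whole. The fingers move at their own pace and stop on an object; FORCE is the grip in N (left out, the last holds). Time passes only in rows, so rows that do not move let the fingers close. It gives the time, the measured TCP pose, the force, the opening and the grip force at its end, in the units of the state.
- manip.sense(): the state, without advancing time (a new reading comes with each control period).
- manip.get_image(name): name is "side" or "top"; returns the picture (420x560x3 uint8, blue, green, red); there is no depth.
- manip.get_calibration(name): a dict with "mtx" (3x3 intrinsics, pixels), "world_from_camera" (4x4, takes a point from camera to world coordinates). Camera axes: x right, y up, looking along -z (the intrinsics and any distortion apply to the point x, -y, -z); pixel columns grow to the right and rows downward; lengths in mm; the calibration is good to about 2 mm. A picture is of the moment at which its call begins. get_calibration takes no time and is no camera call.
- manip.finish_job(): hands the job in; it is judged then, once.
The state is a dict: "time": time; "q": joint angles; "joint_vel": joint speeds; "effort": joint torques, N m; "ee_pos": TCP position; "ee_rot": TCP orientation; "force": force on the tool from outside, world axes, zero at the start; "torque": the same for the moment, N m; "finger_gap": finger opening in mm; "grip_force": force on a finger pad.
Only numpy, scipy, OpenCV 4.12 (cv2) and the standard library are available. Lean on these libraries where they do the work, as an engineer would, in place of code of your own. Each camera call takes 0.05 s, during which the arm holds its last target. There are 200 camera calls.

### The job

First stop the drying plate: push its sprung paddle all the way down and let it come back up. Then stand every fallen spray bottle upright on the plate's aluminium deck and nest all the steel cups, mouth up, into one straight stack on that deck, and when everything stands there, push the paddle all the way down again to start the drying, hold it down for about half a second, and let it come back up. Do not disturb the spectacles, the case or the screwdriver.

Things in the scene. Friction and masses are not known exactly. Their poses are not given: they have to be found in the camera images.
- dryer: drying plate fixed to the bench: flat grey housing 150 mm (its x) by 375 mm (its y). Its bare aluminium deck is 30 mm above the bench and covers x -72 to +72 mm, y -186 to +106 mm; the paddle's pedestal (50 mm high) takes up y +112 to +184 mm. Origin at the centre of its underside on the bench, x away from the robot, y left, z up
- paddle (a joint): sprung black paddle over the pedestal, hinged along its far edge: 0 rad up at rest, 0.28 rad pushed fully down against its stop (about 9 N at the near end); it springs back when let go. Its axis is parallel to the dryer's y axis at dryer x +55, z +85 mm
- paddle_top (a point): point on the top face of the paddle where it is pushed, 30 mm from its near end, 85 mm from the hinge; 90 mm above the bench at rest, goes down about 24 mm. The paddle is 58 mm wide and 115 mm long
- cup1: plain steel cup, open at the top, tapered: 75 mm high, outside diameter 68 mm at the rim and 44 mm at the base, wall 3 mm, base 5 mm thick; one nested in another sits 21 to 27 mm higher than it. Origin at the centre of the underside, z axis towards the mouth. Stands upright on the bench at the start. May be absent
- cup2: plain steel cup, open at the top, tapered: 75 mm high, outside diameter 68 mm at the rim and 44 mm at the base, wall 3 mm, base 5 mm thick; one nested in another sits 21 to 27 mm higher than it. Origin at the centre of the underside, z axis towards the mouth. Stands upright on the bench at the start. May be absent
- cup3: plain steel cup, open at the top, tapered: 75 mm high, outside diameter 68 mm at the rim and 44 mm at the base, wall 3 mm, base 5 mm thick; one nested in another sits 21 to 27 mm higher than it. Origin at the centre of the underside, z axis towards the mouth. Stands upright on the bench at the start. May be absent
- cup4: plain steel cup, open at the top, tapered: 75 mm high, outside diameter 68 mm at the rim and 44 mm at the base, wall 3 mm, base 5 mm thick; one nested in another sits 21 to 27 mm higher than it. Origin at the centre of the underside, z axis towards the mouth. Stands upright on the bench at the start. May be absent
- cup5: plain steel cup, open at the top, tapered: 75 mm high, outside diameter 68 mm at the rim and 44 mm at the base, wall 3 mm, base 5 mm thick; one nested in another sits 21 to 27 mm higher than it. Origin at the centre of the underside, z axis towards the mouth. Stands upright on the bench at the start. May be absent
- bottle1: square white lens-spray bottle, 125 mm tall: body 52 x 52 x 90 mm with a flat base, then a round grey cap 26 mm in diameter and 35 mm long. Origin at the centre of the flat base underside, z axis from the base to the cap. Lies on its side on the bench at the start, cap roughly away from the robot
- bottle2: square white lens-spray bottle, 125 mm tall: body 52 x 52 x 90 mm with a flat base, then a round grey cap 26 mm in diameter and 35 mm long. Origin at the centre of the flat base underside, z axis from the base to the cap. Lies on its side on the bench at the start, cap roughly away from the robot
- glasses1: loose bystander: black spectacles standing open on the bench, about 125 mm wide, 140 mm long, 45 mm high; origin under the middle of the front, temples along +x
- glasses2: loose bystander: dark metal spectacles standing open on the bench, about 125 x 140 x 45 mm; origin under the middle of the front, temples along +x
- case: loose bystander: blue spectacle case, box 60 x 160 x 45 mm (long side along its y); origin at the centre of its underside
- driver: loose bystander: screwdriver with orange handle lying down, 170 mm long along its x, about 30 mm thick

How it is judged:
By the outcome, as a careful person would: the job done as asked, in the order asked, and still so for the second after the job is handed in, with the robot touching nothing.
Of cup1, cup2, cup3, cup4, cup5 only 3 to 5 are there at a start; the rules pass over those that are not, and their reading is None.
At some moment in a run one of bottle1, bottle2 may be knocked a few centimetres aside while the robot is not near it.
It also fails if it takes over 210 s, if anything falls off the work surface, if the arm or the gripper's body presses on something with over 40 N, if the wrist force passes 120 N, or if a joint passes its speed limit or range.

## Working session

There is one attempt and no reset: what is moved stays moved. The work goes in short steps, Python scripts to look and compute and a shell command to move; the robot and the scene stay as the last step left them, time stands still between calls to the robot, and variables do not carry over. Pictures are saved under pics/ and viewed, at most 14 in all, crops included, and the job is handed in when it is done.

```bash
mkdir -p pics; python3 - <<'E'
from rig import manip
import cv2,numpy as np
for n in("side","top"):
    cv2.imwrite(f"pics/{n}0.png",manip.get_image(n)); c=manip.get_calibration(n); print(n,{k:(np.round(v,3).tolist() if hasattr(v,'__len__') else v) for k,v in c.items()})
s=manip.sense();print(s["ee_pos"],np.round(s["ee_rot"],3).tolist(),s["finger_gap"],manip.tips_ahead,s['force'])
E
```

```text
side {'mtx': [[541.529, 0.0, 284.688], [0.0, 541.529, 217.213], [0.0, 0.0, 1.0]], 'world_from_camera': [[0.886, 0.32, -0.335, -82.738], [-0.463, 0.623, -0.63, -1147.589], [0.007, 0.714, 0.701, 1365.112], [0.0, 0.0, 0.0, 1.0]]}
top {'mtx': [[434.756, 0.0, 284.4], [0.0, 434.756, 206.24], [0.0, 0.0, 1.0]], 'world_from_camera': [[-0.08, 0.976, -0.203, 319.654], [-0.997, -0.078, 0.016, 19.448], [-0.0, 0.203, 0.979, 1145.981], [0.0, 0.0, 0.0, 1.0]]}
[ 218.81301898 -585.11596958  238.72983902] [[0.937, 0.35, -0.0], [0.35, -0.937, 0.001], [-0.0, -0.001, -1.0]] 85.15527626800798 8.0 [ 0.54082741  1.00893951 -0.56595114]
```

View pics/side0.png

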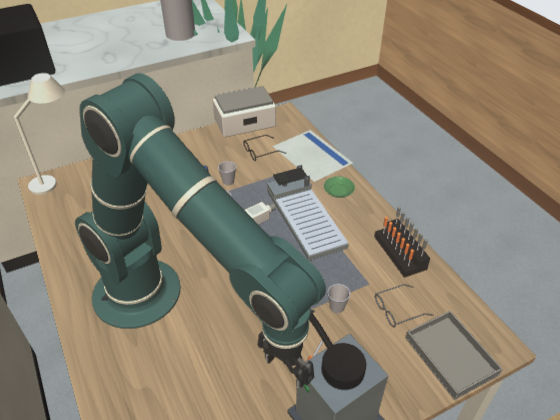

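View pics/top0.png

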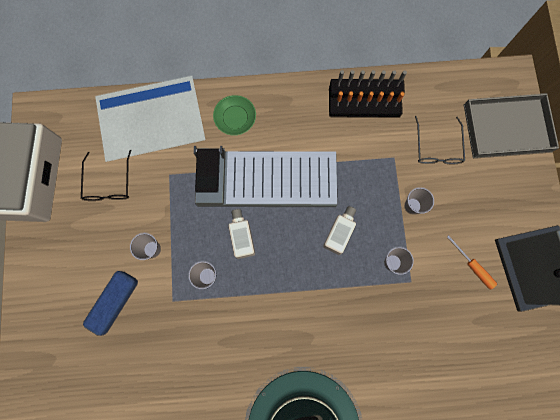

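The top view shows four cups (rims near (145,246), (203,275), (399,261), (420,201)), two bottles (241,236) and (341,232) with caps away from the robot, and the dryer at u 195–337, v 150–205 with the paddle at its left end. I'll zoom in for accurate pixels.

```bash
cat > h.py <<'E'
import numpy as np,cv2
from rig import manip
def ray(n,u,v):
    c=manip.get_calibration(n);K=np.array(c["mtx"]);T=np.array(c["world_from_camera"])
    d=np.array([(u-K[0,2])/K[0,0],-(v-K[1,2])/K[1,1],-1.]);return T[:3,3],T[:3,:3]@d
def at(n,u,v,z):
    o,d=ray(n,u,v);return (o+d*(z-o[2])/d[2])
def proj(n,p):
    c=manip.get_calibration(n);K=np.array(c["mtx"]);T=np.array(c["world_from_camera"])
    q=T[:3,:3].T@(np.array(p,float)-T[:3,3]);return K[0,2]+K[0,0]*q[0]/-q[2],K[1,2]-K[1,1]*q[1]/-q[2]
def crop(img,u0,v0,u1,v1,s,f):
    cv2.imwrite(f,cv2.resize(img[v0:v1,u0:u1],None,fx=s,fy=s,interpolation=cv2.INTER_CUBIC))
E
python3 - <<'E'
from h import *
i=cv2.imread("pics/top0.png")
crop(i,120,140,440,300,2.5,"pics/c1.png")
E
```

```text
(no output)
```

View pics/c1.png

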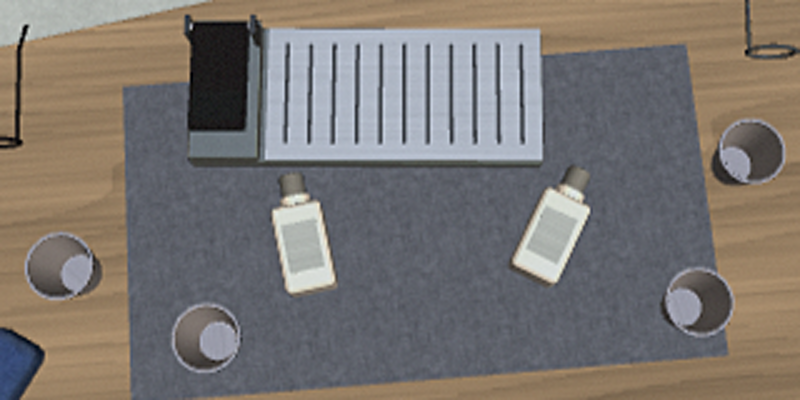

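```bash
python3 - <<'E'
from h import *
def P(l,z): return [np.round(at("top",120+(u+.5)/2.5-.5,140+(v+.5)/2.5-.5,z)[:2],1) for u,v in l]
d=P([(265,29),(541,29),(543,161),(265,161)],30);print("deck",d)
print("paddle near",P([(190,130),(247,130)],92),"far",P([(192,22),(248,22)],92))
for b in ([(273,209),(323,201),(336,283),(289,293)],[(541,183),(590,204),(553,284),(512,262)]):
    p=np.array(P(b,52));print("bottle top face",p.tolist(),p.mean(0), "axis",(p[0]+p[1]-p[2]-p[3])/2)
print("caps",P([(290,174),(577,168)],26))
print("cups",P([(60,266),(206,337),(699,302),(752,152)],75))
E
```

```text
deck [array([714. , 146.9]), array([ 690.3, -149.4]), array([ 545.5, -136.4]), array([568.8, 154.5])]
paddle near [array([592.5, 219.9]), array([587.9, 163.2])] far [array([705.5, 213.6]), array([700.9, 156.7])]
bottle top face [[513.2, 146.3], [517.4, 95.0], [432.8, 87.2], [426.6, 134.9]] [472.5  115.85] axis [85.6  9.6]
bottle top face [[518.3, -128.9], [492.6, -176.5], [414.5, -130.2], [439.8, -91.3]] [ 466.3   -131.725] axis [ 78.3  -41.95]
caps [array([553.6, 129.5]), array([ 536. , -171.8])]
cups [array([468.9, 356.4]), array([388.1, 215.6]), array([ 383.5, -267.9]), array([ 528.8, -341.3])]
```

```bash
cat >> h.py <<'E'
from scipy.spatial.transform import Rotation as Ro
def Rt(yaw,tilt=0,):
    # tool down with yaw of tool x; tilt>0 leans the tool z forward(+tool x horizontal)
    c,s=np.cos(yaw),np.sin(yaw);ct,st=np.cos(tilt),np.sin(tilt)
    h=np.array([c,s,0]);d=np.array([0,0,-1.]);z=ct*d+st*h;x=ct*h-st*d
    return np.c_[x,np.cross(z,x),z]
def go(p,R=None,step=5.5):
    """translation rows then rotation rows from the current measured pose"""
    s=manip.sense();R0=np.array(s["ee_rot"]);d=R0.T@(np.array(p)-s["ee_pos"])/10
    n=int(np.ceil(np.linalg.norm(d)/step)) or 1;print("shift cm",np.round(d,2),"rows",n,"each",np.round(d/n,3))
    if R is not None:
        w=Ro.from_matrix(R0.T@R).as_rotvec();m=int(np.ceil(np.linalg.norm(w)/.17)) or 1;print("turn",np.round(w,3),"rows",m,"each",np.round(w/m,4))
def st():
    s=manip.sense();print(round(s["time"],2),np.round(s["ee_pos"],1),"F",np.round(s["force"],1),"gap",round(s["finger_gap"],1),"grip",round(s["grip_force"],1),"q",np.round(s["q"],2));return s
E
python3 -c "
from h import *
go([617,191.5,180])"
```

```text
shift cm [ 64.5  -58.78   5.93] rows 16 each [ 4.031 -3.674  0.371]
```

```bash
python3 -m crank '[{"dx":4.03,"dy":-3.67,"dz":0,"jaw":0},{"dx":4.03,"dy":-3.67,"jaw":0},{"dx":4.03,"dy":-3.67,"jaw":0},{"dx":4.03,"dy":-3.67,"jaw":0},{"dx":4.03,"dy":-3.67,"jaw":0},{"dx":4.03,"dy":-3.67,"jaw":0},{"dx":4.03,"dy":-3.67,"jaw":0},{"dx":4.03,"dy":-3.67,"jaw":0}]' && python3 -m crank '[{"dx":4.03,"dy":-3.67,"dz":0.7,"jaw":0},{"dx":4.03,"dy":-3.67,"dz":0.7,"jaw":0},{"dx":4.03,"dy":-3.67,"dz":0.7,"jaw":0},{"dx":4.03,"dy":-3.67,"dz":0.7,"jaw":0},{"dx":4.03,"dy":-3.67,"dz":0.7,"jaw":0},{"dx":4.03,"dy":-3.67,"dz":0.7,"jaw":0},{"dx":4.03,"dy":-3.67,"dz":0.7,"jaw":0},{"dx":4.03,"dy":-3.67,"dz":0.7,"jaw":0},{"jaw":0}]'; python3 -c "
from h import *
st();go([617,191.5,110])"
```

```text
0.1 [ 218.8 -585.1  238.7] F [ 0.5  1.  -0.6] gap 85.2 grip 0.0 q [ 1.17  0.42 -0.01  1.61  0.    1.11 -0.05]
shift cm [ 64.5  -58.77  12.93] rows 17 each [ 3.794 -3.457  0.761]validation failed for argument at $[0]...
```

```bash
python3 -m crank '[{"dx":4.03,"dy":-3.67,"dz":0.0,"wx":0,"wy":0,"wz":0,"jaw":0}]'; echo; python3 -m crank '[{"dx":4.03,"dy":-3.67,"dz":0.0,"wx":0.0,"wy":0.0,"wz":0.0,"jaw":0.0}]'
```

```text
time: 0.22
ee_pos: [242.0, -539.4, 239.4]
ee_rot: [[0.938, 0.346, -0.0], [0.346, -0.938, -0.003], [-0.001, 0.003, -1.0]]
force: [1.4, -3.5, 5.5]
finger_gap: 69.8
grip_force: 0.0

time: 0.35
ee_pos: [269.0, -487.4, 239.1]
ee_rot: [[0.937, 0.349, 0.0], [0.349, -0.937, -0.0], [-0.0, 0.0, -1.0]]
force: [0.4, -0.3, 0.2]
finger_gap: 51.6
grip_force: 0.0
```

All seven keys are needed per row. Continuing with 14 more rows.

```bash
python3 -m crank '[{"dx":4.03,"dy":-3.67,"dz":0,"wx":0,"wy":0,"wz":0,"jaw":0},{"dx":4.03,"dy":-3.67,"dz":0,"wx":0,"wy":0,"wz":0,"jaw":0},{"dx":4.03,"dy":-3.67,"dz":0,"wx":0,"wy":0,"wz":0,"jaw":0},{"dx":4.03,"dy":-3.67,"dz":0,"wx":0,"wy":0,"wz":0,"jaw":0},{"dx":4.03,"dy":-3.67,"dz":0,"wx":0,"wy":0,"wz":0,"jaw":0},{"dx":4.03,"dy":-3.67,"dz":0,"wx":0,"wy":0,"wz":0,"jaw":0},{"dx":4.03,"dy":-3.67,"dz":0,"wx":0,"wy":0,"wz":0,"jaw":0}]' >/dev/null;  python3 -m crank '[{"dx":4.03,"dy":-3.67,"dz":0.8,"wx":0,"wy":0,"wz":0,"jaw":0},{"dx":4.03,"dy":-3.67,"dz":0.8,"wx":0,"wy":0,"wz":0,"jaw":0},{"dx":4.03,"dy":-3.67,"dz":0.8,"wx":0,"wy":0,"wz":0,"jaw":0},{"dx":4.03,"dy":-3.67,"dz":0.8,"wx":0,"wy":0,"wz":0,"jaw":0},{"dx":4.03,"dy":-3.67,"dz":0.8,"wx":0,"wy":0,"wz":0,"jaw":0},{"dx":4.03,"dy":-3.67,"dz":0.8,"wx":0,"wy":0,"wz":0,"jaw":0},{"dx":4.03,"dy":-3.67,"dz":0.8,"wx":0,"wy":0,"wz":0,"jaw":0},{"dx":0,"dy":0,"dz":0,"wx":0,"wy":0,"wz":0,"jaw":0}]' >/dev/null; python3 -c "
from h import *
print();st();go([617,191.5,110])"
```

```text
2.23 [616.8 194.7 181.7] F [-0.6 -0.5 -1.3] gap 0.1 grip 0.0 q [-0.03  0.55 -0.45  1.6   0.26  1.06 -1.76]
shift cm [-0.09  0.33  7.17] rows 2 each [-0.043  0.163  3.586]
```

```bash
python3 -m crank '[{"dx":0,"dy":0.3,"dz":3.8,"wx":0,"wy":0,"wz":0,"jaw":0},{"dx":0,"dy":0,"dz":3.8,"wx":0,"wy":0,"wz":0,"jaw":0},{"dx":0,"dy":0,"dz":0,"wx":0,"wy":0,"wz":0,"jaw":0}]' | grep -E "pos|force"; python3 -m crank '[{"dx":0,"dy":0,"dz":0.6,"wx":0,"wy":0,"wz":0,"jaw":0},{"dx":0,"dy":0,"dz":0.6,"wx":0,"wy":0,"wz":0,"jaw":0},{"dx":0,"dy":0,"dz":0.6,"wx":0,"wy":0,"wz":0,"jaw":0},{"dx":0,"dy":0,"dz":0.6,"wx":0,"wy":0,"wz":0,"jaw":0},{"dx":0,"dy":0,"dz":0,"wx":0,"wy":0,"wz":0,"jaw":0}]'| grep -E "pos|force"
python3 -m crank '[{"dx":0,"dy":0,"dz":0.3,"wx":0,"wy":0,"wz":0,"jaw":0},{"dx":0,"dy":0,"dz":0,"wx":0,"wy":0,"wz":0,"jaw":0}]'| grep -E "pos|force"
```

```text
ee_pos: [616.7, 186.4, 104.9]
force: [-0.3, 1.0, -0.6]
grip_force: 0.0
ee_pos: [619.1, 187.7, 84.0]
force: [-0.1, -1.1, 7.6]
grip_force: 3.7
ee_pos: [619.4, 187.7, 81.4]
force: [2.1, -1.9, 8.4]
grip_force: 4.0
```

```bash
for i in 1; do python3 -m crank '[{"dx":0,"dy":0,"dz":0.5,"wx":0,"wy":0,"wz":0,"jaw":0},{"dx":0,"dy":0,"dz":0,"wx":0,"wy":0,"wz":0,"jaw":0}]'| grep -E "pos|force"
python3 -m crank '[{"dx":0,"dy":0,"dz":0.3,"wx":0,"wy":0,"wz":0,"jaw":0},{"dx":0,"dy":0,"dz":0,"wx":0,"wy":0,"wz":0,"jaw":0}]'| grep -E "pos|force"
python3 -m crank '[{"dx":0,"dy":0,"dz":0.3,"wx":0,"wy":0,"wz":0,"jaw":0},{"dx":0,"dy":0,"dz":0,"wx":0,"wy":0,"wz":0,"jaw":0}]'| grep -E "pos|force"; done
```

```text
ee_pos: [620.0, 187.8, 77.1]
force: [1.6, -1.6, 14.6]
grip_force: 6.3
ee_pos: [620.3, 187.9, 75.9]
force: [-7.5, -6.1, 39.2]
grip_force: 20.1
ee_pos: [620.7, 187.9, 74.8]
force: [-20.1, -10.2, 68.1]
grip_force: 35.3
```

```bash
python3 -m crank '[{"dx":0,"dy":0,"dz":-2,"wx":0,"wy":0,"wz":0,"jaw":0},{"dx":0,"dy":0,"dz":-5,"wx":0,"wy":0,"wz":0,"jaw":0},{"dx":0,"dy":0,"dz":-5,"wx":0,"wy":0,"wz":0,"jaw":0},{"dx":0,"dy":0,"dz":-5,"wx":0,"wy":0,"wz":0,"jaw":1},{"dx":0,"dy":0,"dz":0,"wx":0,"wy":0,"wz":0,"jaw":1}]' | grep -E "pos|force"; cat > look.py <<'E'
import sys
from h import *
def bottles(img):
    # white bodies on mat: bright, low saturation blobs
    hsv=cv2.cvtColor(img,cv2.COLOR_BGR2HSV);m=((hsv[...,2]>200)&(hsv[...,1]<40)).astype(np.uint8)
    m[:207]=0;m=cv2.morphologyEx(m,cv2.MORPH_CLOSE,np.ones((15,15)))
    for c in cv2.findContours(m,cv2.RETR_EXTERNAL,cv2.CHAIN_APPROX_NONE)[0]:
        if cv2.contourArea(c)>300 and 150<c[:,0,0].mean()<440: print(cv2.minAreaRect(c),np.round([at("top",*p,52)[:2] for p in cv2.boxPoints(cv2.minAreaRect(c))],0).tolist())
if __name__=="__main__":
    i=manip.get_image("top");cv2.imwrite(f"pics/{sys.argv[1]}.png",i);bottles(i);bottles(cv2.imread("pics/top0.png"))
    crop(i,120,120,440,320,2.5,f"pics/{sys.argv[1]}c.png")
E
python3 look.py t1
```

```text
ee_pos: [619.8, 188.3, 243.7]
force: [-0.3, 0.4, -2.1]
grip_force: 0.0
((199.30001831054688, 276.1000061035156), (26.385601043701172, 21.0190372467041), 63.43495178222656) [[407.0, 264.0], [426.0, 216.0], [366.0, 190.0], [347.0, 237.0]]
((399.0996398925781, 261.7811584472656), (26.546476364135742, 23.26544952392578), 17.354022979736328) [[367.0, -231.0], [421.0, -255.0], [396.0, -316.0], [343.0, -291.0]]
((341.29998779296875, 231.9000244140625), (19.230182647705078, 37.11872863769531), 26.56505012512207) [[441.0, -91.0], [522.0, -142.0], [496.0, -183.0], [416.0, -132.0]]
((240.5192413330078, 236.5961456298828), (37.45817947387695, 18.827146530151367), 78.69007110595703) [[522.0, 149.0], [528.0, 102.0], [432.0, 89.0], [427.0, 136.0]]
((341.372314453125, 232.27377319335938), (18.425724029541016, 36.91185760498047), 25.016895294189453) [[438.0, -93.0], [521.0, -141.0], [497.0, -182.0], [415.0, -133.0]]
```

View pics/t1c.png

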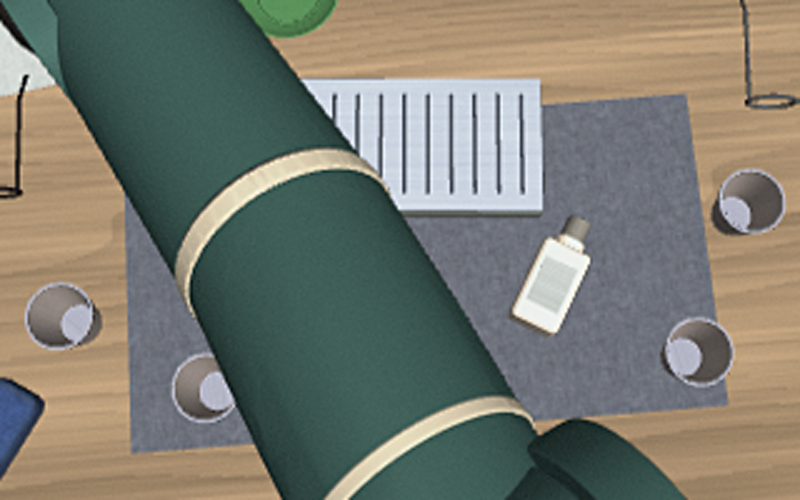

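```bash
python3 - <<'E'
from h import *
R=Rt(-.51,-.785);g=np.array([451,-123,32]);t=g+11*R[:,2];pre=t-120*R[:,2];print(t,pre);st();go(pre+[0,0,70],R)
E
```

```text
[ 444.21434426 -119.20438432   24.21872904] [ 518.23967962 -160.61110083  109.10532134]
4.9 [618.9 187.8 241.1] F [-0.9 -0.6 -0.3] gap 43.7 grip 0.0 q [-0.01  0.49 -0.47  1.54  0.24  1.16 -1.74]
shift cm [-21.64  29.11   6.14] rows 7 each [-3.092  4.159  0.878]
turn [ 0.339 -0.737  0.822] rows 7 each [ 0.0485 -0.1053  0.1174]
```

```bash
python3 -m crank '[{"dx":-3.09,"dy":4.16,"dz":0.5,"wx":0,"wy":0,"wz":0,"jaw":1},{"dx":-3.09,"dy":4.16,"dz":0.5,"wx":0,"wy":0,"wz":0,"jaw":1},{"dx":-3.09,"dy":4.16,"dz":0.5,"wx":0,"wy":0,"wz":0,"jaw":1},{"dx":-3.09,"dy":4.16,"dz":0.5,"wx":0,"wy":0,"wz":0,"jaw":1},{"dx":-3.09,"dy":4.16,"dz":0.5,"wx":0,"wy":0,"wz":0,"jaw":1},{"dx":-3.09,"dy":4.16,"dz":0.5,"wx":0,"wy":0,"wz":0,"jaw":1},{"dx":-3.09,"dy":4.16,"dz":0.5,"wx":0,"wy":0,"wz":0,"jaw":1}]' >/dev/null; python3 -m crank '[{"dx":0,"dy":0,"dz":0,"wx":0,"wy":0,"wz":0.172,"jaw":1},{"dx":0,"dy":0,"dz":0,"wx":0,"wy":0,"wz":0.172,"jaw":1},{"dx":0,"dy":0,"dz":0,"wx":0,"wy":0,"wz":0.172,"jaw":1},{"dx":0,"dy":0,"dz":0,"wx":0,"wy":0,"wz":0.172,"jaw":1},{"dx":0,"dy":0,"dz":0,"wx":0,"wy":0,"wz":0.172,"jaw":1},{"dx":0,"dy":0,"dz":0,"wx":0,"wy":-0.157,"wz":0,"jaw":1},{"dx":0,"dy":0,"dz":0,"wx":0,"wy":-0.157,"wz":0,"jaw":1},{"dx":0,"dy":0,"dz":0,"wx":0,"wy":-0.157,"wz":0,"jaw":1},{"dx":0,"dy":0,"dz":0,"wx":0,"wy":-0.157,"wz":0,"jaw":1},{"dx":0,"dy":0,"dz":0,"wx":0,"wy":-0.157,"wz":0,"jaw":1}]'>/dev/null; python3 - <<'E'
from h import *
R=Rt(-.51,-.785);st();go([518.2,-160.6,109.1],R);st()
E
python3 look.py t2
```

```text
7.03 [ 517.4 -161.   203.4] F [-0.4 -0.1  0.5] gap 85.9 grip 0.0 q [ 0.44  0.77 -0.21  1.33 -0.05  1.82 -1.83]
shift cm [ 6.74 -0.07  6.6 ] rows 2 each [ 3.37  -0.037  3.298]
turn [0.006 0.006 0.005] rows 1 each [0.0057 0.0061 0.0052]
7.03 [ 517.4 -161.   203.4] F [-0.4 -0.1  0.5] gap 85.9 grip 0.0 q [ 0.44  0.77 -0.21  1.33 -0.05  1.82 -1.83]
((202.0, 275.0), (26.0, 26.0), 90.0) [[423.0, 251.0], [418.0, 186.0], [354.0, 189.0], [359.0, 253.0]]
((240.48077392578125, 236.4038543701172), (37.85041809082031, 19.21938133239746), 78.69007110595703) [[523.0, 150.0], [529.0, 101.0], [433.0, 88.0], [427.0, 136.0]]
((341.3000183105469, 231.9000244140625), (19.230182647705078, 37.11872863769531), 26.56505012512207) [[441.0, -91.0], [522.0, -142.0], [496.0, -183.0], [416.0, -132.0]]
((240.5192413330078, 236.5961456298828), (37.45817947387695, 18.827146530151367), 78.69007110595703) [[522.0, 149.0], [528.0, 102.0], [432.0, 89.0], [427.0, 136.0]]
((341.372314453125, 232.27377319335938), (18.425724029541016, 36.91185760498047), 25.016895294189453) [[438.0, -93.0], [521.0, -141.0], [497.0, -182.0], [415.0, -133.0]]
```

View pics/t2c.png

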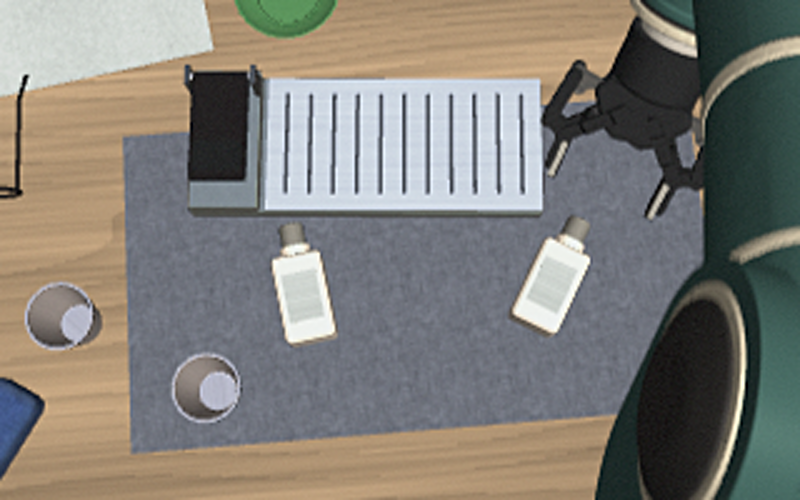

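```bash
python3 -m crank '[{"dx":3.4,"dy":0,"dz":3.3,"wx":0,"wy":0,"wz":0,"jaw":1},{"dx":3.4,"dy":0,"dz":3.3,"wx":0,"wy":0,"wz":0,"jaw":1},{"dx":0,"dy":0,"dz":4,"wx":0,"wy":0,"wz":0,"jaw":1},{"dx":0,"dy":0,"dz":3,"wx":0,"wy":0,"wz":0,"jaw":1},{"dx":0,"dy":0,"dz":2,"wx":0,"wy":0,"wz":0,"jaw":1},{"dx":0,"dy":0,"dz":0,"wx":0,"wy":0,"wz":0,"jaw":1}]' ; python3 - <<'E'
from h import *
R=Rt(-.51,-.785);st();go([444.2,-119.2,25.2],R)
E
```

```text
time: 7.82
ee_pos: [461.8, -130.5, 44.9]
ee_rot: [[0.619, -0.481, -0.621], [-0.34, -0.877, 0.34], [-0.708, 0.001, -0.706]]
force: [1.3, -0.6, 0.1]
finger_gap: 85.5
grip_force: 0.0
7.83 [ 461.8 -130.5   44.9] F [ 1.3 -0.6  0.1] gap 85.5 grip 0.0 q [ 0.44  0.88 -0.21  1.56 -0.02  1.48 -1.82]
shift cm [-0.08 -0.14  2.87] rows 1 each [-0.076 -0.144  2.869]
turn [0.006 0.002 0.005] rows 1 each [0.0063 0.0022 0.0053]
```

```bash
python3 -m crank '[{"dx":0,"dy":-0.1,"dz":1.5,"wx":0,"wy":0,"wz":0,"jaw":1},{"dx":0,"dy":0,"dz":1.2,"wx":0,"wy":0,"wz":0,"jaw":1},{"dx":0,"dy":0,"dz":0,"wx":0,"wy":0,"wz":0,"jaw":0.2},{"dx":0,"dy":0,"dz":0,"wx":0,"wy":0,"wz":0,"jaw":0.2},{"dx":0,"dy":0,"dz":0,"wx":0,"wy":0,"wz":0,"jaw":0.2},{"dx":0,"dy":0,"dz":0,"wx":0,"wy":0,"wz":0,"jaw":0.2},{"dx":0,"dy":0,"dz":0,"wx":0,"wy":0,"wz":0,"jaw":0.2}]' 50 |grep -E "pos|for|gap"; python3 look.py t3|head -2;python3 -c "
from h import *
st()"
```

```text
ee_pos: [447.3, -121.1, 27.3]
force: [-1.1, -0.5, 6.2]
finger_gap: 51.2
grip_force: 43.5
((202.0, 275.0), (26.0, 26.0), 90.0) [[423.0, 251.0], [418.0, 186.0], [354.0, 189.0], [359.0, 253.0]]
((336.66497802734375, 236.12887573242188), (22.236080169677734, 26.297468185424805), 23.96249008178711) [[443.0, -83.0], [502.0, -116.0], [475.0, -165.0], [416.0, -132.0]]
8.75 [ 447.3 -121.2   27.3] F [-1.1 -0.9  5.9] gap 51.5 grip 43.5 q [ 0.44  0.88 -0.21  1.61 -0.02  1.43 -1.82]
```

```bash
python3 -m crank '[{"dx":-2.5,"dy":0,"dz":-2.5,"wx":0,"wy":0,"wz":0,"jaw":0.2},{"dx":-3,"dy":0,"dz":-3,"wx":0,"wy":0,"wz":0,"jaw":0.2},{"dx":-3,"dy":0,"dz":-3,"wx":0,"wy":0,"wz":0,"jaw":0.2},{"dx":0,"dy":0,"dz":0,"wx":0,"wy":0.1,"wz":0,"jaw":0.2}]' |grep -E "pos|for|gap";  python3 -m crank '[{"dx":0,"dy":0,"dz":0,"wx":0,"wy":0.17,"wz":0,"jaw":0.2},{"dx":0,"dy":0,"dz":0,"wx":0,"wy":0.17,"wz":0,"jaw":0.2},{"dx":0,"dy":0,"dz":0,"wx":0,"wy":0.17,"wz":0,"jaw":0.2},{"dx":0,"dy":0,"dz":0,"wx":0,"wy":0.17,"wz":0,"jaw":0.2},{"dx":0,"dy":0,"dz":0,"wx":0,"wy":0.17,"wz":0,"jaw":0.2},{"dx":0,"dy":0,"dz":0,"wx":0,"wy":0.17,"wz":0,"jaw":0.2},{"dx":0,"dy":0,"dz":0,"wx":0,"wy":0.17,"wz":0,"jaw":0.2},{"dx":0,"dy":0,"dz":0,"wx":0,"wy":0.17,"wz":0,"jaw":0.2},{"dx":0,"dy":0,"dz":0,"wx":0,"wy":0.11,"wz":0,"jaw":0.2},{"dx":0,"dy":0,"dz":0,"wx":0,"wy":0,"wz":0,"jaw":0.2}]' |grep -E "pos|for|gap|rot";python3 -c "
from h import *
st();go([631,-107,140],Rt(-.08,.785))"
```

```text
ee_pos: [448.3, -121.5, 148.6]
force: [0.5, 0.3, -3.0]
finger_gap: 51.7
grip_force: 46.4
ee_pos: [446.8, -131.6, 143.9]
ee_rot: [[0.787, -0.493, 0.37], [-0.427, -0.869, -0.25], [0.445, 0.038, -0.895]]
force: [0.6, 0.8, -1.2]
finger_gap: 51.6
grip_force: 46.4
10.5 [ 446.8 -131.6  143.9] F [ 0.6  0.8 -1.2] gap 51.6 grip 46.4 q [-0.2   0.11  0.29  2.39  0.69  0.3  -2.62]
shift cm [ 13.27 -11.24   6.55] rows 4 each [ 3.317 -2.81   1.638]
turn [ 0.287  0.326 -0.334] rows 4 each [ 0.0716  0.0816 -0.0834]
```

```bash
python3 -m crank '[{"dx":3.3,"dy":-2.8,"dz":1.6,"wx":0,"wy":0,"wz":0,"jaw":0.2},{"dx":3.3,"dy":-2.8,"dz":1.6,"wx":0,"wy":0,"wz":0,"jaw":0.2},{"dx":3.3,"dy":-2.8,"dz":1.6,"wx":0,"wy":0,"wz":0,"jaw":0.2},{"dx":3.3,"dy":-2.8,"dz":1.6,"wx":0,"wy":0,"wz":0,"jaw":0.2},{"dx":0,"dy":0,"dz":0,"wx":0,"wy":0,"wz":0,"jaw":0.2}]' |grep -E "pos|for|gap|rot";python3 -c "
from h import *
st();go([631,-107,140],Rt(-.08,.785))"
```

```text
ee_pos: [631.8, -108.1, 140.6]
ee_rot: [[0.786, -0.496, 0.37], [-0.431, -0.868, -0.248], [0.444, 0.036, -0.895]]
force: [-0.5, -0.8, -2.5]
finger_gap: 51.7
grip_force: 46.3
11.12 [ 631.8 -108.1  140.6] F [-0.5 -0.8 -2.5] gap 51.7 grip 46.3 q [-0.13  0.41  0.16  1.98  0.48  0.4  -2.49]
shift cm [-0.14 -0.06 -0.  ] rows 1 each [-0.14  -0.056 -0.001]
turn [ 0.286  0.327 -0.338] rows 4 each [ 0.0715  0.0817 -0.0844]
```

```bash
python3 -m crank '[{"dx":0,"dy":0,"dz":0,"wx":0.072,"wy":0.082,"wz":-0.085,"jaw":0.2},{"dx":0,"dy":0,"dz":0,"wx":0.072,"wy":0.082,"wz":-0.085,"jaw":0.2},{"dx":0,"dy":0,"dz":0,"wx":0.072,"wy":0.082,"wz":-0.085,"jaw":0.2},{"dx":0,"dy":0,"dz":0,"wx":0.072,"wy":0.082,"wz":-0.085,"jaw":0.2},{"dx":0,"dy":0,"dz":0,"wx":0,"wy":0,"wz":0,"jaw":0.2}]' |grep -E "pos|for|gap|rot";python3 -c "
from h import *
st();go([631,-107,140],Rt(-.08,.785))"
```

```text
ee_pos: [633.2, -119.0, 153.5]
ee_rot: [[0.794, -0.24, 0.559], [-0.194, -0.971, -0.141], [0.577, 0.003, -0.817]]
force: [-0.6, -1.0, -1.7]
finger_gap: 51.5
grip_force: 46.4
11.75 [ 633.2 -119.   153.5] F [-0.6 -1.  -1.7] gap 51.5 grip 46.4 q [ 0.34  0.36 -0.28  2.09  1.15  0.2  -2.79]
shift cm [-1.18 -1.12  0.81] rows 1 each [-1.183 -1.12   0.811]
turn [ 0.107  0.17  -0.122] rows 2 each [ 0.0535  0.0851 -0.0611]
```

```bash
cat > kin.py <<'E'
import itertools
from h import *
from scipy.optimize import least_squares
ax=['z','y','z','y','z','y','z']
LO=np.array([-2.81,-.39,-1.27,.06,-1.19,.19,-2.82]);HI=np.array([2.81,2.02,1.25,2.57,4.33,2,2.82])
def fk(q,sg,L,off7):
    # L: h,L1,L2,L3, elbow offset e
    R=Ro.identity();p=np.zeros(3);seg=[0,L[0],0,L[1],0,L[2],0]
    for i in range(7):
        p=p+R.apply([0,0,seg[i]])
        if i==3:p=p+R.apply([L[4],0,0])
        R=R*Ro.from_euler(ax[i],sg[i]*q[i]+(off7 if i==6 else 0))
        if i==3:p=p-R.apply([L[4],0,0])
    return p+R.apply([0,0,L[3]]),R.as_matrix()
E
python3 - <<'E'
from kin import *
import json
s=manip.sense()
D=[([1.171,.417,-.01,1.614,.005,1.111,-.053],[218.9,-585.4,239.3],None),
([-.03,.55,-.45,1.6,.26,1.06,-1.76],[616.8,194.7,181.7],Rt(.357)),
([.44,.77,-.21,1.33,-.05,1.82,-1.83],[517.4,-161,203.4],Rt(-.51,-.785)),
([.44,.88,-.21,1.61,-.02,1.43,-1.82],[447.3,-121.2,27.3],Rt(-.51,-.785)),
([-.2,.11,.29,2.39,.69,.3,-2.62],[446.8,-131.6,143.9],np.array([[0.787,-0.493,0.37],[-0.427,-0.869,-0.25],[0.445,0.038,-0.895]])),
(s["q"],s["ee_pos"],np.array(s["ee_rot"]))]
best=[]
for b in itertools.product([1,-1],repeat=4):
  for o in (0,np.pi/2,np.pi,-np.pi/2):
    sg=[b[0],1,b[1],1,b[2],1,b[3]]
    def f(x):
        r=[]
        for q,p,R in D:
            P,Q=fk(q,sg,x[:5],x[5]);r+=list(P-p)
            if R is not None:r+=list(100*(Q-R).ravel())
        return np.array(r)
    k=least_squares(f,[400,400,400,250,0,o],max_nfev=40);best.append((k.cost,sg,k.x.round(3).tolist(),o))
best.sort(key=lambda t:t[0]);print(best[:2])
json.dump(best[0][1:3],open("kin.json","w"))
E
```

```text
[(np.float64(2204.0727723035207), [-1, 1, -1, 1, -1, 1, -1], [236.681, 575.446, 442.485, 331.056, -8.505, 1.577], 1.5707963267948966), (np.float64(2204.0727723036275), [-1, 1, -1, 1, -1, 1, -1], [236.681, 575.446, 442.485, 331.056, -8.505, 1.577], 3.141592653589793)]
```

```bash
cat >> kin.py <<'E'
import json,os
if os.path.exists("kin.json"): SG,X=json.load(open("kin.json"))
def F(q): return fk(q,SG,X[:5],X[5])
def ik(p,R,q0,reg=.02):
    def f(q):
        P,Q=F(q);return np.r_[(P-p)/10,8*(Q-R).ravel(),reg*(q-q0)]
    k=least_squares(f,np.clip(q0,LO+.02,HI-.02),bounds=(LO+.01,HI-.01));P,Q=F(k.x)
    return k.x,np.linalg.norm(P-p),np.linalg.norm(Q-R)
E
python3 - <<'E'
from kin import *
q0=np.array(manip.sense()["q"]);P,Q=F(q0);print(P,manip.sense()["ee_pos"])
for psi in (-1.57,-1.2,-.8,-.4,0,.4,.8,1.2,1.57,2):
  res=[]
  for s in range(12):
    g=q0 if s==0 else np.random.default_rng(s).uniform(LO,HI)
    q,e,r=ik(np.array([631,-107,49]),Rt(psi,.785),g)
    if e<3 and r<.03: res.append((np.abs(q-q0).max(),np.round(q,2).tolist(),round(np.min(np.r_[q-LO,HI-q]),2)))
  res.sort(key=lambda t:t[0]);print(psi,res[:2])
E
```

```text
[ 648.93758945 -101.74929215  164.0822191 ] [ 633.16882666 -119.02344192  153.4818985 ]
-1.57 [(np.float64(4.784749734010473), [0.42, 1.09, -1.08, 1.76, 1.46, 1.77, 2.0], np.float64(0.19)), (np.float64(4.786326082236712), [0.42, 1.08, -1.07, 1.76, 1.46, 1.75, 2.0], np.float64(0.2))]
-1.2 [(np.float64(1.3274307406461774), [-0.86, 1.0, 1.05, 1.97, -0.16, 0.33, -2.81], np.float64(0.01)), (np.float64(1.327436795970928), [-0.86, 1.0, 1.05, 1.97, -0.16, 0.33, -2.81], np.float64(0.01))]
-0.8 [(np.float64(4.263214099247872), [-0.65, 0.77, 0.73, 2.17, 2.27, 0.2, 1.48], np.float64(0.01)), (np.float64(4.4693240571738535), [-0.58, 0.73, 0.62, 2.17, 2.09, 0.27, 1.68], np.float64(0.08))]
-0.4 [(np.float64(2.99962814136637), [-0.72, 0.97, 1.14, 2.3, 3.85, 0.7, 0.21], np.float64(0.11)), (np.float64(3.838834176503129), [-0.39, 0.68, 0.57, 2.3, 3.21, 0.49, 1.05], np.float64(0.27))]
0 [(np.float64(3.395914736810459), [-0.46, 0.9, 1.05, 2.31, 4.03, 1.04, 0.61], np.float64(0.2)), (np.float64(3.9951671151751844), [0.05, 0.62, 0.28, 2.31, 3.69, 0.64, 1.21], np.float64(0.26))]
0.4 [(np.float64(0.98176334697
[... 262 characters left out ...]
1)), (np.float64(1.7375627368214956), [1.28, 1.15, -1.26, 2.01, 0.89, 0.38, -1.05], np.float64(0.01))]
1.2 [(np.float64(2.4480297075789905), [1.22, 1.21, -1.26, 1.78, 0.47, 0.75, -0.34], np.float64(0.01)), (np.float64(2.4480376967517206), [1.22, 1.21, -1.26, 1.78, 0.47, 0.75, -0.34], np.float64(0.01))]
1.57 [(np.float64(2.7580807636287625), [1.11, 1.26, -1.26, 1.56, 0.42, 1.12, -0.03], np.float64(0.01)), (np.float64(2.7580851234817367), [1.11, 1.26, -1.26, 1.56, 0.42, 1.12, -0.03], np.float64(0.01))]
2 [(np.float64(3.0422412591709174), [0.94, 1.31, -1.26, 1.32, 0.46, 1.5, 0.26], np.float64(0.01)), (np.float64(3.271372467815873), [0.86, 1.15, -0.93, 1.32, 0.18, 1.42, 0.49], np.float64(0.34))]
```

```bash
python3 -m crank '[{"dx":0,"dy":0,"dz":0,"wx":0,"wy":-0.15,"wz":0,"jaw":0.2},{"dx":0,"dy":0,"dz":0,"wx":0,"wy":-0.15,"wz":0,"jaw":0.2},{"dx":0,"dy":0,"dz":0,"wx":0,"wy":-0.15,"wz":0,"jaw":0.2},{"dx":0,"dy":0,"dz":0,"wx":0,"wy":-0.15,"wz":0,"jaw":0.2},{"dx":0,"dy":0,"dz":0,"wx":0,"wy":0,"wz":0,"jaw":0.2}]' |grep -E "pos|for|gap|rot";python3 -m crank '[{"dx":0,"dy":0,"dz":0,"wx":0,"wy":0,"wz":-0.165,"jaw":0.2},{"dx":0,"dy":0,"dz":0,"wx":0,"wy":0,"wz":-0.165,"jaw":0.2},{"dx":0,"dy":0,"dz":0,"wx":0,"wy":0,"wz":-0.165,"jaw":0.2},{"dx":0,"dy":0,"dz":0,"wx":0,"wy":0,"wz":-0.165,"jaw":0.2},{"dx":0,"dy":0,"dz":0,"wx":0,"wy":0,"wz":-0.165,"jaw":0.2},{"dx":0,"dy":0,"dz":0,"wx":0,"wy":0,"wz":-0.165,"jaw":0.2},{"dx":0,"dy":0,"dz":0,"wx":0,"wy":0,"wz":-0.165,"jaw":0.2},{"dx":0,"dy":0,"dz":0,"wx":0,"wy":0,"wz":-0.165,"jaw":0.2},{"dx":0,"dy":0,"dz":0,"wx":0,"wy":0,"wz":-0.165,"jaw":0.2},{"dx":0,"dy":0,"dz":0,"wx":0,"wy":0,"wz":-0.165,"jaw":0.2}]' |grep -E "pos|for|gap|rot";python3 -c "
from h import *
st();go([631,-40,140],Rt(1.9,.0))"
```

```text
ee_pos: [637.8, -121.6, 152.3]
ee_rot: [[0.964, -0.249, 0.089], [-0.246, -0.968, -0.044], [0.097, 0.021, -0.995]]
force: [-0.7, 0.6, -3.2]
finger_gap: 51.6
grip_force: 46.4
ee_pos: [636.3, -120.8, 152.3]
ee_rot: [[0.164, 0.982, 0.092], [0.986, -0.16, -0.047], [-0.031, 0.098, -0.995]]
force: [0.3, 0.4, -1.3]
finger_gap: 51.6
grip_force: 46.5
13.62 [ 636.3 -120.8  152.3] F [ 0.3  0.4 -1.3] gap 51.6 grip 46.5 q [ 0.81  0.72 -0.99  1.69  0.75  1.04 -0.58]
shift cm [ 7.92 -1.94  0.79] rows 2 each [ 3.959 -0.969  0.397]
turn [ 0.089  0.055 -0.492] rows 3 each [ 0.0295  0.0184 -0.1639]
```

```bash
python3 -m crank '[{"dx":4.5,"dy":-1,"dz":0.4,"wx":0,"wy":0,"wz":0,"jaw":0.2},{"dx":4.5,"dy":-1,"dz":0.4,"wx":0,"wy":0,"wz":0,"jaw":0.2},{"dx":0,"dy":0,"dz":0,"wx":0.03,"wy":0.02,"wz":-0.165,"jaw":0.2},{"dx":0,"dy":0,"dz":0,"wx":0.03,"wy":0.02,"wz":-0.165,"jaw":0.2},{"dx":0,"dy":0,"dz":0,"wx":0.03,"wy":0.02,"wz":-0.165,"jaw":0.2},{"dx":0,"dy":0,"dz":0,"wx":0,"wy":0.157,"wz":0,"jaw":0.2},{"dx":0,"dy":0,"dz":0,"wx":0,"wy":0.157,"wz":0,"jaw":0.2},{"dx":0,"dy":0,"dz":0,"wx":0,"wy":0.157,"wz":0,"jaw":0.2},{"dx":0,"dy":0,"dz":0,"wx":0,"wy":0.157,"wz":0,"jaw":0.2},{"dx":0,"dy":0,"dz":0,"wx":0,"wy":0.157,"wz":0,"jaw":0.2}]' |grep -E "pos|for|gap|rot";python3 -c "
from h import *
st();go([630,-25,120],Rt(1.9,.785))"
```

```text
ee_pos: [633.4, -29.3, 139.8]
ee_rot: [[-0.225, 0.947, -0.228], [0.664, 0.32, 0.676], [0.713, 0.0, -0.701]]
force: [-0.9, 0.4, -0.7]
finger_gap: 51.5
grip_force: 46.4
14.88 [633.4 -29.3 139.8] F [-0.9  0.4 -0.7] gap 51.5 grip 46.4 q [ 0.91  1.18 -1.22  1.38  0.3   1.39  0.17]
shift cm [-1.05 -0.18  1.75] rows 1 each [-1.051 -0.182  1.752]
turn [ 0.002 -0.009 -0.002] rows 1 each [ 0.0024 -0.0092 -0.0021]
```

```bash
python3 -m crank '[{"dx":-2.5,"dy":-0.2,"dz":3.1,"wx":0,"wy":0,"wz":0,"jaw":0.2},{"dx":-2.5,"dy":0,"dz":2.5,"wx":0,"wy":0,"wz":0,"jaw":0.2},{"dx":0,"dy":0,"dz":0,"wx":0,"wy":0,"wz":0,"jaw":0.2}]' |grep -E "pos|for|gap|rot";python3 -c "
from h import *
st();go([630,-25,53],Rt(1.9,.785))
i=manip.get_image('side');crop(i,200,120,460,300,3,'pics/s1.png')"
```

```text
ee_pos: [628.7, -25.3, 62.8]
ee_rot: [[-0.224, 0.947, -0.231], [0.666, 0.321, 0.673], [0.711, -0.003, -0.703]]
force: [0.2, 0.3, -0.8]
finger_gap: 51.6
grip_force: 46.4
15.25 [628.7 -25.3  62.8] F [ 0.2  0.3 -0.8] gap 51.6 grip 46.4 q [ 0.9   1.27 -1.16  1.4   0.36  1.31  0.2 ]
shift cm [-0.7   0.14  0.68] rows 1 each [-0.704  0.138  0.675]
turn [-0.001 -0.006 -0.004] rows 1 each [-0.0011 -0.0063 -0.0039]
```

View pics/s1.png

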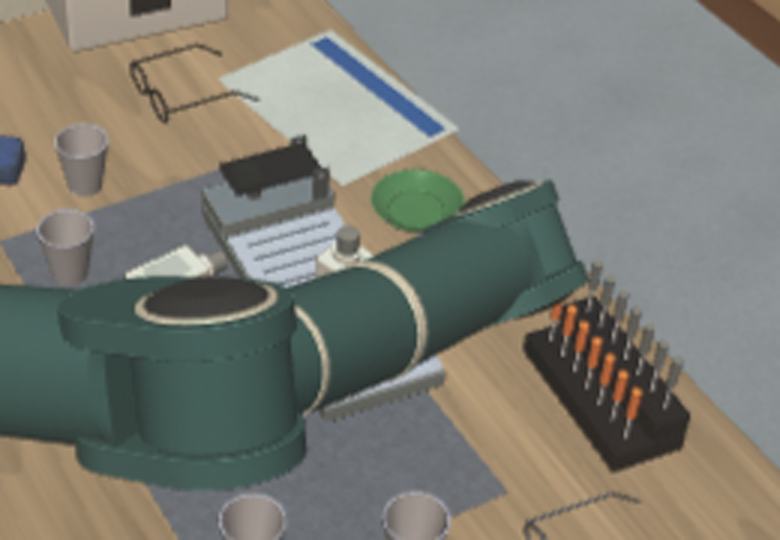

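```bash
python3 -m crank '[{"dx":-0.4,"dy":0,"dz":0.4,"wx":0,"wy":0,"wz":0,"jaw":0.2},{"dx":0,"dy":0,"dz":0,"wx":0,"wy":0,"wz":0,"jaw":0.2}]' |grep -E "pos|force";python3 -m crank '[{"dx":-0.2,"dy":0,"dz":0.2,"wx":0,"wy":0,"wz":0,"jaw":0.2},{"dx":0,"dy":0,"dz":0,"wx":0,"wy":0,"wz":0,"jaw":0.2}]' |grep -E "pos|force";python3 -m crank '[{"dx":-0.15,"dy":0,"dz":0.15,"wx":0,"wy":0,"wz":0,"jaw":0.2},{"dx":0,"dy":0,"dz":0,"wx":0,"wy":0,"wz":0,"jaw":0.2}]' |grep -E "pos|force"
```

```text
ee_pos: [630.4, -27.0, 60.4]
force: [0.2, 0.1, -1.0]
grip_force: 46.4
ee_pos: [630.1, -27.1, 56.9]
force: [0.2, -0.1, -2.2]
grip_force: 46.4
ee_pos: [630.3, -27.1, 55.5]
force: [-2.9, -3.0, 6.9]
grip_force: 47.2
```

```bash
python3 -m crank '[{"dx":-0.08,"dy":0,"dz":0.08,"wx":0,"wy":0,"wz":0,"jaw":0.2},{"dx":0,"dy":0,"dz":0,"wx":0,"wy":0,"wz":0,"jaw":0.2},{"dx":0,"dy":0,"dz":0,"wx":0,"wy":0,"wz":0,"jaw":0.75},{"dx":0,"dy":0,"dz":0,"wx":0,"wy":0,"wz":0,"jaw":0.9},{"dx":0,"dy":0,"dz":0,"wx":0,"wy":0,"wz":0,"jaw":1},{"dx":0,"dy":0,"dz":0,"wx":0,"wy":0,"wz":0,"jaw":1}]' |grep -E "pos|force|gap";python3 -m crank '[{"dx":0,"dy":0,"dz":-2,"wx":0,"wy":0,"wz":0,"jaw":1},{"dx":0,"dy":0,"dz":-4,"wx":0,"wy":0,"wz":0,"jaw":1},{"dx":0,"dy":0,"dz":-5,"wx":0,"wy":0,"wz":0,"jaw":1},{"dx":0,"dy":0,"dz":-5,"wx":0,"wy":0,"wz":0,"jaw":1},{"dx":0,"dy":0,"dz":-5,"wx":0,"wy":0,"wz":0,"jaw":1},{"dx":0,"dy":0,"dz":0,"wx":0,"wy":0,"wz":0,"jaw":1}]' |grep -E "pos|force|gap"; python3 look.py t4 | head -3
```

```text
ee_pos: [630.1, -27.0, 53.5]
force: [-0.2, 0.4, 0.7]
finger_gap: 85.0
grip_force: 0.0
ee_pos: [679.2, -171.9, 205.2]
force: [0.5, 0.0, -0.1]
finger_gap: 85.4
grip_force: 0.0
((240.48077392578125, 236.40383911132812), (37.85041809082031, 18.8271484375), 78.69007110595703) [[523.0, 149.0], [529.0, 102.0], [432.0, 89.0], [427.0, 136.0]]
((240.5192413330078, 236.5961456298828), (37.45817947387695, 18.827146530151367), 78.69007110595703) [[522.0, 149.0], [528.0, 102.0], [432.0, 89.0], [427.0, 136.0]]
((341.372314453125, 232.27377319335938), (18.425724029541016, 36.91185760498047), 25.016895294189453) [[438.0, -93.0], [521.0, -141.0], [497.0, -182.0], [415.0, -133.0]]
```

View pics/t4c.png

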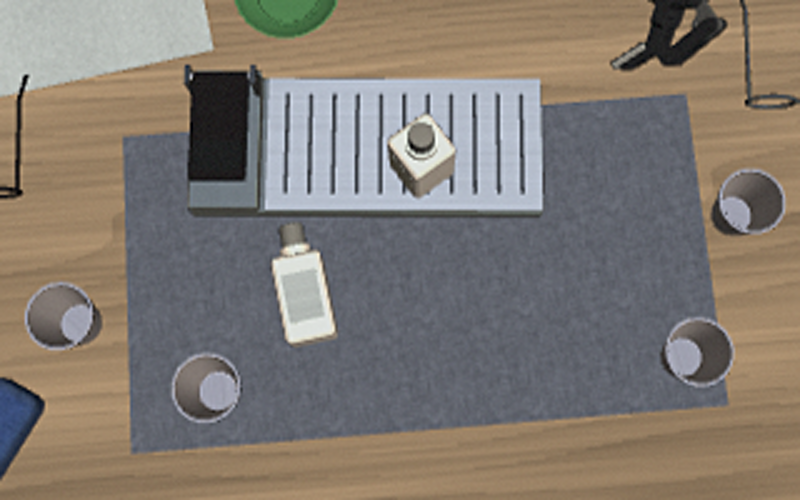

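```bash
python3 -m crank '[{"dx":0,"dy":0,"dz":-2,"wx":0,"wy":-0.157,"wz":0,"jaw":1},{"dx":0,"dy":0,"dz":0,"wx":0,"wy":-0.157,"wz":0,"jaw":1},{"dx":0,"dy":0,"dz":0,"wx":0,"wy":-0.157,"wz":0,"jaw":1},{"dx":0,"dy":0,"dz":0,"wx":0,"wy":-0.157,"wz":0,"jaw":1},{"dx":0,"dy":0,"dz":0,"wx":0,"wy":-0.157,"wz":0,"jaw":1}]' >/dev/null;python3 -m crank '[{"dx":0,"dy":0,"dz":0,"wx":0,"wy":0,"wz":0.176,"jaw":1},{"dx":0,"dy":0,"dz":0,"wx":0,"wy":0,"wz":0.176,"jaw":1},{"dx":0,"dy":0,"dz":0,"wx":0,"wy":0,"wz":0.176,"jaw":1},{"dx":0,"dy":0,"dz":0,"wx":0,"wy":0,"wz":0.176,"jaw":1},{"dx":0,"dy":0,"dz":0,"wx":0,"wy":0,"wz":0.176,"jaw":1},{"dx":0,"dy":0,"dz":0,"wx":0,"wy":0,"wz":0.176,"jaw":1},{"dx":0,"dy":0,"dz":0,"wx":0,"wy":0,"wz":0.176,"jaw":1},{"dx":0,"dy":0,"dz":0,"wx":0,"wy":0,"wz":0.176,"jaw":1},{"dx":0,"dy":0,"dz":0,"wx":0,"wy":0,"wz":0.176,"jaw":1},{"dx":0,"dy":0,"dz":0,"wx":0,"wy":0,"wz":0.176,"jaw":1}]' >/dev/null; python3 - <<'E'
from h import *
R=Rt(.14,-.7);g=np.array([456,114.5,32]);t=g+11*R[:,2];pre=t-120*R[:,2];print(t,pre);st();go(pre+[-30,0,110],R)
E
```

```text
[448.98293875 113.51114243  23.58673594] [525.53269783 124.29867954 115.36779841]
19.48 [ 681.7 -181.5  214.9] F [-0.7 -0.7  0.1] gap 85.3 grip 0.0 q [ 0.65  0.68 -0.7   1.39  0.44  1.23 -1.52]
shift cm [-14.46 -32.75  -0.82] rows 7 each [-2.066 -4.679 -0.117]
turn [-0.009 -0.698 -0.007] rows 5 each [-0.0018 -0.1396 -0.0013]
```

```bash
python3 -m crank '[{"dx":-2.06,"dy":-4.68,"dz":-0.2,"wx":0,"wy":0,"wz":0,"jaw":1},{"dx":-2.06,"dy":-4.68,"dz":-0.2,"wx":0,"wy":0,"wz":0,"jaw":1},{"dx":-2.06,"dy":-4.68,"dz":-0.2,"wx":0,"wy":0,"wz":0,"jaw":1},{"dx":-2.06,"dy":-4.68,"dz":0,"wx":0,"wy":0,"wz":0,"jaw":1},{"dx":-2.06,"dy":-4.68,"dz":0,"wx":0,"wy":0,"wz":0,"jaw":1},{"dx":-2.06,"dy":-4.68,"dz":0,"wx":0,"wy":0,"wz":0,"jaw":1},{"dx":-2.06,"dy":-4.68,"dz":0,"wx":0,"wy":0,"wz":0,"jaw":1}]'>/dev/null;  python3 -m crank '[{"dx":0,"dy":0,"dz":0,"wx":0,"wy":-0.14,"wz":0,"jaw":1},{"dx":0,"dy":0,"dz":0,"wx":0,"wy":-0.14,"wz":0,"jaw":1},{"dx":0,"dy":0,"dz":0,"wx":0,"wy":-0.14,"wz":0,"jaw":1},{"dx":0,"dy":0,"dz":0,"wx":0,"wy":-0.14,"wz":0,"jaw":1},{"dx":0,"dy":0,"dz":0,"wx":0,"wy":-0.14,"wz":0,"jaw":1},{"dx":0,"dy":0,"dz":0,"wx":0,"wy":0,"wz":0,"jaw":1}]'>/dev/null; python3 - <<'E'
from h import *
R=Rt(.14,-.7);st();go([525.5,124.3,115.4],R)
E
python3 look.py t5 | head -3
```

```text
21.1 [494.7 123.2 221.3] F [ 0.1  0.3 -0.3] gap 85.2 grip 0.0 q [ 0.22  0.77 -0.76  1.45  0.23  1.78 -2.03]
shift cm [9.2  0.37 6.07] rows 3 each [3.067 0.125 2.024]
turn [-0.007  0.005  0.001] rows 1 each [-0.007   0.0052  0.0012]
((202.0, 275.0), (26.0, 26.0), 90.0) [[423.0, 251.0], [418.0, 186.0], [354.0, 189.0], [359.0, 253.0]]
((240.58485412597656, 236.25990295410156), (38.85951232910156, 20.433452606201172), 81.38435363769531) [[526.0, 149.0], [530.0, 97.0], [430.0, 89.0], [427.0, 140.0]]
((240.5192413330078, 236.5961456298828), (37.45817947387695, 18.827146530151367), 78.69007110595703) [[522.0, 149.0], [528.0, 102.0], [432.0, 89.0], [427.0, 136.0]]
```

Bottle A is unmoved; descending on it.

```bash
python3 -m crank '[{"dx":3.07,"dy":0.1,"dz":2.02,"wx":0,"wy":0,"wz":0,"jaw":1},{"dx":3.07,"dy":0.1,"dz":2.02,"wx":0,"wy":0,"wz":0,"jaw":1},{"dx":3.07,"dy":0.1,"dz":2.02,"wx":0,"wy":0,"wz":0,"jaw":1},{"dx":0,"dy":0,"dz":4,"wx":0,"wy":0,"wz":0,"jaw":1},{"dx":0,"dy":0,"dz":3,"wx":0,"wy":0,"wz":0,"jaw":1},{"dx":0,"dy":0,"dz":2,"wx":0,"wy":0,"wz":0,"jaw":1},{"dx":0,"dy":0,"dz":0,"wx":0,"wy":0,"wz":0,"jaw":1}]' |grep -E "pos|force"; python3 - <<'E'
from h import *
R=Rt(.14,-.7);st();go([449,113.5,25.5],R)
E
```

```text
ee_pos: [468.1, 117.1, 49.2]
force: [0.5, -0.2, 0.6]
grip_force: 0.0
22.02 [468.1 117.1  49.2] F [ 0.5 -0.2  0.6] gap 85.7 grip 0.0 q [ 0.21  0.94 -0.7   1.59  0.34  1.49 -2.05]
shift cm [0.04 0.1  3.07] rows 1 each [0.039 0.104 3.065]
turn [-0.006 -0.001  0.001] rows 1 each [-0.0062 -0.0006  0.0009]
```

```bash
python3 -m crank '[{"dx":0,"dy":0.1,"dz":1.6,"wx":0,"wy":0,"wz":0,"jaw":1},{"dx":0,"dy":0,"dz":1.2,"wx":0,"wy":0,"wz":0,"jaw":1},{"dx":0,"dy":0,"dz":0,"wx":0,"wy":0,"wz":0,"jaw":0.2},{"dx":0,"dy":0,"dz":0,"wx":0,"wy":0,"wz":0,"jaw":0.2},{"dx":0,"dy":0,"dz":0,"wx":0,"wy":0,"wz":0,"jaw":0.2},{"dx":0,"dy":0,"dz":0,"wx":0,"wy":0,"wz":0,"jaw":0.2},{"dx":0,"dy":0,"dz":0,"wx":0,"wy":0,"wz":0,"jaw":0.2}]' 50 ; python3 -m crank '[{"dx":-1.95,"dy":0,"dz":-2.3,"wx":0,"wy":0,"wz":0,"jaw":0.2},{"dx":-2.6,"dy":0,"dz":-3.06,"wx":0,"wy":0,"wz":0,"jaw":0.2},{"dx":-2.6,"dy":0,"dz":-3.06,"wx":0,"wy":0,"wz":0,"jaw":0.2},{"dx":0,"dy":0,"dz":0,"wx":0,"wy":0.14,"wz":0,"jaw":0.2},{"dx":0,"dy":0,"dz":0,"wx":0,"wy":0.14,"wz":0,"jaw":0.2},{"dx":0,"dy":0,"dz":0,"wx":0,"wy":0.14,"wz":0,"jaw":0.2},{"dx":0,"dy":0,"dz":0,"wx":0,"wy":0.14,"wz":0,"jaw":0.2},{"dx":0,"dy":0,"dz":0,"wx":0,"wy":0.14,"wz":0,"jaw":0.2},{"dx":0,"dy":0,"dz":0,"wx":0,"wy":0,"wz":0,"jaw":0.2}]'; python3 - <<'E'
from h import *
st();go([626,-110,170],Rt(1.9,0))
E
```

```text
time: 22.9
ee_pos: [451.6, 114.3, 27.7]
ee_rot: [[0.758, 0.135, -0.639], [0.107, -0.991, -0.083], [-0.644, -0.005, -0.765]]
force: [3.2, 0.5, 5.2]
finger_gap: 51.3
grip_force: 52.5
time: 24.02
ee_pos: [449.7, 112.8, 138.2]
ee_rot: [[0.991, 0.136, 0.0], [0.136, -0.991, 0.003], [0.001, -0.003, -1.0]]
force: [-0.5, -0.1, -0.2]
finger_gap: 51.6
grip_force: 52.4
24.02 [449.7 112.8 138.2] F [-0.5 -0.1 -0.2] gap 51.6 grip 52.4 q [ 0.42  0.39 -0.86  2.07  0.39  0.84 -2.1 ]
shift cm [14.43 24.47 -3.24] rows 6 each [ 2.405  4.079 -0.54 ]
turn [-1.000e-03 -3.000e-03 -1.763e+00] rows 11 each [-1.000e-04 -3.000e-04 -1.603e-01]
```

```bash
python3 -m crank '[{"dx":-0.4,"dy":4.5,"dz":-2.5,"wx":0,"wy":0,"wz":0,"jaw":0.2},{"dx":-0.4,"dy":4.5,"dz":-2.5,"wx":0,"wy":0,"wz":0,"jaw":0.2},{"dx":-0.4,"dy":4.5,"dz":-2.5,"wx":0,"wy":0,"wz":0,"jaw":0.2},{"dx":0,"dy":4.5,"dz":-2.5,"wx":0,"wy":0,"wz":0,"jaw":0.2},{"dx":0,"dy":4.5,"dz":-2.5,"wx":0,"wy":0,"wz":0,"jaw":0.2},{"dx":5,"dy":0.3,"dz":0,"wx":0,"wy":0,"wz":0,"jaw":0.2},{"dx":5,"dy":0.3,"dz":0,"wx":0,"wy":0,"wz":0,"jaw":0.2},{"dx":5,"dy":0.3,"dz":0,"wx":0,"wy":0,"wz":0,"jaw":0.2}]'|grep pos; python3 -m crank '[{"dx":0,"dy":0,"dz":0,"wx":0,"wy":0,"wz":-0.176,"jaw":0.2},{"dx":0,"dy":0,"dz":0,"wx":0,"wy":0,"wz":-0.176,"jaw":0.2},{"dx":0,"dy":0,"dz":0,"wx":0,"wy":0,"wz":-0.176,"jaw":0.2},{"dx":0,"dy":0,"dz":0,"wx":0,"wy":0,"wz":-0.176,"jaw":0.2},{"dx":0,"dy":0,"dz":0,"wx":0,"wy":0,"wz":-0.176,"jaw":0.2},{"dx":0,"dy":0,"dz":0,"wx":0,"wy":0,"wz":-0.176,"jaw":0.2},{"dx":0,"dy":0,"dz":0,"wx":0,"wy":0,"wz":-0.176,"jaw":0.2},{"dx":0,"dy":0,"dz":0,"wx":0,"wy":0,"wz":-0.176,"jaw":0.2},{"dx":0,"dy":0,"dz":0,"wx":0,"wy":0,"wz":-0.176,"jaw":0.2},{"dx":0,"dy":0,"dz":0,"wx":0,"wy":0,"wz":-0.176,"jaw":0.2}]' | grep pos; python3 - <<'E'
from h import *
st();go([626,-107,240],Rt(1.9,0.871))
E
```

```text
ee_pos: [621.1, -100.9, 260.9]
ee_pos: [619.5, -100.9, 261.1]
26.27 [ 619.5 -100.9  261.1] F [-0.1 -0.6 -0.8] gap 51.5 grip 52.8 q [ 0.88  0.69 -1.18  1.55  0.64  1.34 -0.04]
shift cm [-0.81  0.42  2.1 ] rows 1 each [-0.805  0.416  2.1  ]
turn [-0.002  0.864  0.   ] rows 6 each [-3.00e-04  1.44e-01  1.00e-04]
```

```bash
python3 -m crank '[{"dx":-0.8,"dy":0.4,"dz":2.1,"wx":0,"wy":0,"wz":0,"jaw":0.2},{"dx":0,"dy":0,"dz":0,"wx":0,"wy":0.144,"wz":0,"jaw":0.2},{"dx":0,"dy":0,"dz":0,"wx":0,"wy":0.144,"wz":0,"jaw":0.2},{"dx":0,"dy":0,"dz":0,"wx":0,"wy":0.144,"wz":0,"jaw":0.2},{"dx":0,"dy":0,"dz":0,"wx":0,"wy":0.144,"wz":0,"jaw":0.2},{"dx":0,"dy":0,"dz":0,"wx":0,"wy":0.144,"wz":0,"jaw":0.2},{"dx":0,"dy":0,"dz":0,"wx":0,"wy":0.144,"wz":0,"jaw":0.2},{"dx":0,"dy":0,"dz":0,"wx":0,"wy":0,"wz":0,"jaw":0.2}]'|grep pos;  python3 - <<'E'
from h import *
st();go([626,-107,65],Rt(1.9,0.871))
E
```

```text
ee_pos: [625.8, -108.3, 236.3]
27.27 [ 625.8 -108.3  236.3] F [ 0.3  0.1 -1.1] gap 51.3 grip 52.9 q [ 0.97  1.11 -1.21  1.24  0.16  1.62  0.23]
shift cm [-13.04   0.17  11.11] rows 4 each [-3.261  0.042  2.776]
turn [ 0.003 -0.001 -0.011] rows 1 each [ 0.0028 -0.0014 -0.0107]
```

```bash
python3 -m crank '[{"dx":-3.2,"dy":0,"dz":2.73,"wx":0,"wy":0,"wz":0,"jaw":0.2},{"dx":-3.2,"dy":0,"dz":2.73,"wx":0,"wy":0,"wz":0,"jaw":0.2},{"dx":-3.2,"dy":0,"dz":2.73,"wx":0,"wy":0,"wz":0,"jaw":0.2},{"dx":-3.2,"dy":0,"dz":2.73,"wx":0,"wy":0,"wz":0,"jaw":0.2},{"dx":0,"dy":0,"dz":0,"wx":0,"wy":0,"wz":0,"jaw":0.2},{"dx":0,"dy":0,"dz":0,"wx":0,"wy":0,"wz":0,"jaw":0.2}]'|grep -E "pos|for";  python3 -m crank '[{"dx":-0.35,"dy":0,"dz":0.3,"wx":0,"wy":0,"wz":0,"jaw":0.2},{"dx":0,"dy":0,"dz":0,"wx":0,"wy":0,"wz":0,"jaw":0.2}]'|grep -E "pos|force"; python3 -m crank '[{"dx":-0.15,"dy":0,"dz":0.13,"wx":0,"wy":0,"wz":0,"jaw":0.2},{"dx":0,"dy":0,"dz":0,"wx":0,"wy":0,"wz":0,"jaw":0.2}]'|grep -E "pos|force"
```

```text
ee_pos: [626.2, -105.4, 74.2]
force: [0.4, -0.1, -0.9]
grip_force: 52.8
ee_pos: [625.7, -105.9, 68.2]
force: [-0.3, -0.1, -1.8]
grip_force: 52.8
ee_pos: [625.5, -105.8, 65.6]
force: [-0.5, -0.5, -1.3]
grip_force: 52.8
```

```bash
python3 -m crank '[{"dx":-0.6,"dy":0,"dz":0.5,"wx":0,"wy":0,"wz":0,"jaw":0.2},{"dx":0,"dy":0,"dz":0,"wx":0,"wy":0,"wz":0,"jaw":0.2}]'|grep -E "pos|force"; python3 -m crank '[{"dx":-0.15,"dy":0,"dz":0.13,"wx":0,"wy":0,"wz":0,"jaw":0.2},{"dx":0,"dy":0,"dz":0,"wx":0,"wy":0,"wz":0,"jaw":0.2}]'|grep -E "pos|force"; python3 -m crank '[{"dx":-0.1,"dy":0,"dz":0.08,"wx":0,"wy":0,"wz":0,"jaw":0.2},{"dx":0,"dy":0,"dz":0,"wx":0,"wy":0,"wz":0,"jaw":0.2}]'|grep -E "pos|force"
```

```text
ee_pos: [625.2, -105.7, 56.9]
force: [-0.4, 0.2, -1.6]
grip_force: 52.8
ee_pos: [625.5, -105.7, 55.7]
force: [-0.9, 0.5, -1.7]
grip_force: 52.8
ee_pos: [625.5, -105.8, 54.5]
force: [-0.4, 0.2, -0.8]
grip_force: 52.8
```

```bash
python3 -m crank '[{"dx":-0.12,"dy":0,"dz":0.1,"wx":0,"wy":0,"wz":0,"jaw":0.2},{"dx":0,"dy":0,"dz":0,"wx":0,"wy":0,"wz":0,"jaw":0.2}]'|grep -E "pos|force"; python3 -m crank '[{"dx":-0.1,"dy":0,"dz":0.08,"wx":0,"wy":0,"wz":0,"jaw":0.2},{"dx":0,"dy":0,"dz":0,"wx":0,"wy":0,"wz":0,"jaw":0.2}]'|grep -E "pos|force"
```

```text
ee_pos: [625.7, -105.8, 54.0]
force: [-2.0, -2.1, 8.6]
grip_force: 53.5
ee_pos: [625.7, -105.8, 54.0]
force: [-5.4, -5.3, 20.4]
grip_force: 54.4
```

```bash
python3 -m crank '[{"dx":0,"dy":0,"dz":0,"wx":0,"wy":0,"wz":0,"jaw":0.75},{"dx":0,"dy":0,"dz":0,"wx":0,"wy":0,"wz":0,"jaw":0.9},{"dx":0,"dy":0,"dz":0,"wx":0,"wy":0,"wz":0,"jaw":1},{"dx":0,"dy":0,"dz":0,"wx":0,"wy":0,"wz":0,"jaw":1},{"dx":0,"dy":0,"dz":-2,"wx":0,"wy":0,"wz":0,"jaw":1},{"dx":0,"dy":0,"dz":-5,"wx":0,"wy":0,"wz":0,"jaw":1},{"dx":0,"dy":0,"dz":-5,"wx":0,"wy":0,"wz":0,"jaw":1},{"dx":1,"dy":0,"dz":-4,"wx":0,"wy":0,"wz":0,"jaw":1},{"dx":2,"dy":0,"dz":-4,"wx":0,"wy":0,"wz":0,"jaw":1},{"dx":0,"dy":0,"dz":0,"wx":0,"wy":0,"wz":0,"jaw":1}]' |grep -E "pos|force|gap"; python3 look.py t6 >/dev/null; python3 -c "
from h import *
st();go([530,-335,230],Rt(1.5,0))"
```

```text
ee_pos: [669.2, -233.3, 206.8]
force: [0.4, 0.9, 0.7]
finger_gap: 85.6
grip_force: 0.0
31.07 [ 668.6 -232.4  204.7] F [-0.   0.3 -1.5] gap 85.2 grip 0.0 q [ 0.91  1.23 -1.13  0.88  0.24  1.84  0.38]
shift cm [ -1.47 -16.41  -5.69] rows 4 each [-0.369 -4.101 -1.423]
turn [-0.17  -0.857  0.371] rows 6 each [-0.0283 -0.1428  0.0618]
```

View pics/t6c.png

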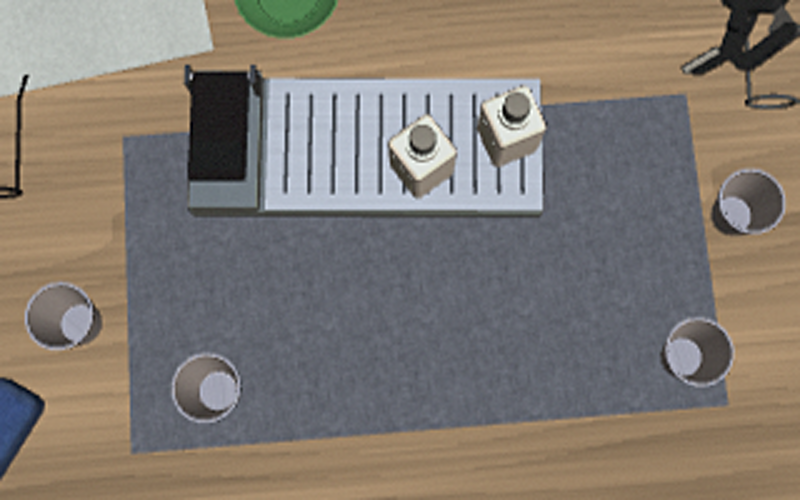

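```bash
python3 - <<'E'
from h import *
for u,v in ((422,135),(517,103)): print(at("top",120+u/2.5,120+v/2.5,155))
t=cv2.imread("pics/t6.png")
print("cups",[np.round(at("top",120+u/2.5,120+v/2.5,75),1)[:2] for u,v in ((60,316),(206,387),(699,352),(752,202))])
# refine by rim fit: bright ring via Hough
g=cv2.cvtColor(t,cv2.COLOR_BGR2GRAY)
G=cv2.resize(g,None,fx=4,fy=4,interpolation=cv2.INTER_CUBIC)
for u,v in ((144,246.5),(202.5,275),(399.6,261),(421,201)):
    x0,y0=int(4*u)-100,int(4*v)-100
    c=cv2.HoughCircles(G[y0:y0+200,x0:x0+200],cv2.HOUGH_GRADIENT,1,200,param1=100,param2=15,minRadius=48,maxRadius=62)
    if c is not None:
        c=c[0,0];p=((x0+c[0]+.5)/4-.5,(y0+c[1]+.5)/4-.5);print(p,c[2],np.round(at("top",*p,75)[:2],1))
E
```

```text
[601.65378774 -13.15624916 155.        ]
[ 625.92713212 -105.85700805  155.        ]
cups [array([468.1, 355.7]), array([387.3, 214.9]), array([ 382.7, -268.5]), array([ 528. , -341.9])]
(np.float32(144.0), np.float32(246.75)) 52.6 [467.3 355.7]
(np.float32(202.25), np.float32(275.25)) 51.3 [386.3 215.3]
(np.float32(399.25), np.float32(261.0)) 51.3 [ 382.3 -267.6]
(np.float32(420.0), np.float32(200.5)) 49.2 [ 528.9 -340. ]
```

```bash
python3 - <<'E'
from h import *
i=cv2.imread("pics/t6.png")
for n,ps in (("B",[(390,154),(420,115),(457,152),(422,184)]),("A",[(479,122),(492,95)])): print(n,[np.round(at("top",120+u/2.5,120+v/2.5,120)[:2],1) for u,v in ps])
print(np.round(at("top",120+421/2.5,120+197/2.5,30),1), np.round(at("top",120+497/2.5,120+165/2.5,30),1))
crop(i,260,140,350,210,8,"pics/z1.png")
E
```

```text
B [array([594.9,  18.4]), array([632.1, -14. ]), array([591.7, -47. ]), array([562.5, -10.3])]
A [array([620.3, -71.2]), array([646.9, -86.5])]
[569.8 -10.7  30. ] [598.  -93.7  30. ]
```

View pics/z1.png

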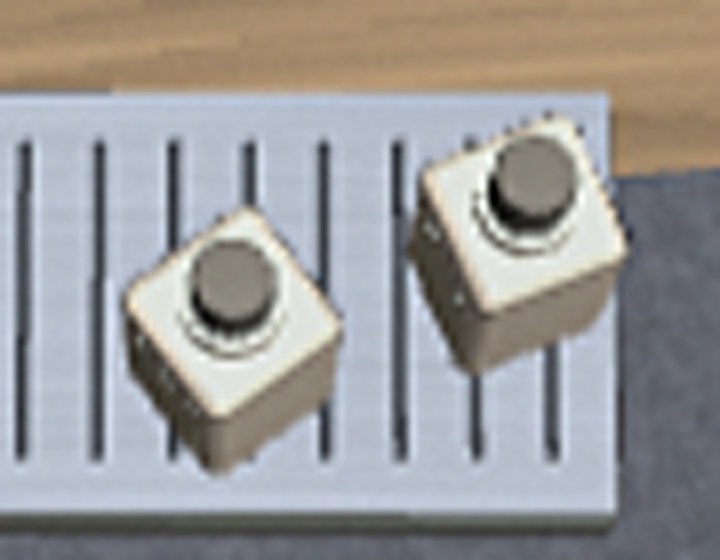

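```bash
python3 -m crank '[{"dx":0,"dy":0,"dz":-2,"wx":0,"wy":-0.174,"wz":0,"jaw":1},{"dx":0,"dy":0,"dz":0,"wx":0,"wy":-0.174,"wz":0,"jaw":1},{"dx":0,"dy":0,"dz":0,"wx":0,"wy":-0.174,"wz":0,"jaw":1},{"dx":0,"dy":0,"dz":0,"wx":0,"wy":-0.174,"wz":0,"jaw":1},{"dx":0,"dy":0,"dz":0,"wx":0,"wy":-0.174,"wz":0,"jaw":1},{"dx":0,"dy":0,"dz":0,"wx":0,"wy":0,"wz":0.133,"jaw":1},{"dx":0,"dy":0,"dz":0,"wx":0,"wy":0,"wz":0.133,"jaw":1},{"dx":0,"dy":0,"dz":0,"wx":0,"wy":0,"wz":0.133,"jaw":1},{"dx":0,"dy":0,"dz":0,"wx":0,"wy":0,"wz":0,"jaw":1}]' |grep -E "pos|force|gap"; python3 -c "
from h import *
st();go([626,-106,200],Rt(1.49,0))"
```

```text
ee_pos: [672.6, -246.4, 215.7]
force: [-0.3, 0.7, 0.1]
finger_gap: 85.4
grip_force: 0.0
32.2 [ 672.6 -246.4  215.7] F [-0.3  0.7  0.1] gap 85.4 grip 0.0 q [ 0.85  0.78 -0.92  1.35  0.62  1.31 -0.16]
shift cm [13.67 -5.66  1.57] rows 3 each [ 4.557 -1.886  0.522]
turn [-0.001  0.001  0.008] rows 1 each [-0.0006  0.0006  0.0084]
```

```bash
python3 -m crank '[{"dx":4.56,"dy":-1.89,"dz":0.3,"wx":0,"wy":0,"wz":0,"jaw":1},{"dx":4.56,"dy":-1.89,"dz":0.3,"wx":0,"wy":0,"wz":0,"jaw":1},{"dx":4.56,"dy":-1.89,"dz":0.3,"wx":0,"wy":0,"wz":0,"jaw":1},{"dx":0,"dy":0,"dz":0,"wx":0,"wy":0,"wz":0,"jaw":1},{"dx":0,"dy":0,"dz":3,"wx":0,"wy":0,"wz":0,"jaw":1},{"dx":0,"dy":0,"dz":3,"wx":0,"wy":0,"wz":0,"jaw":1},{"dx":0,"dy":0,"dz":0,"wx":0,"wy":0,"wz":0,"jaw":0.6},{"dx":0,"dy":0,"dz":0,"wx":0,"wy":0,"wz":0,"jaw":0.6}]' 30|grep -E "pos|force|gap"; python3 -c "
from h import *
st();go([626,-106,137],Rt(1.49,0))"
```

```text
ee_pos: [627.1, -106.3, 148.4]
force: [1.0, 0.3, 0.6]
finger_gap: 52.3
grip_force: 0.0
33.2 [ 627.1 -106.3  148.4] F [1.  0.3 0.6] gap 52.3 grip 0.0 q [ 0.76  0.72 -0.93  1.64  0.64  1.11 -0.43]
shift cm [ 0.02 -0.11  1.14] rows 1 each [ 0.021 -0.109  1.14 ]
turn [0.001 0.    0.008] rows 1 each [0.0014 0.0002 0.0082]
```

```bash
python3 -m crank '[{"dx":0,"dy":-0.1,"dz":1.0,"wx":0,"wy":0,"wz":0,"jaw":0.6},{"dx":0,"dy":0,"dz":0,"wx":0,"wy":0,"wz":0,"jaw":0.1},{"dx":0,"dy":0,"dz":0,"wx":0,"wy":0,"wz":0,"jaw":0.1},{"dx":0,"dy":0,"dz":0,"wx":0,"wy":0,"wz":0,"jaw":0.1},{"dx":0,"dy":0,"dz":0,"wx":0,"wy":0,"wz":0,"jaw":0.1}]' 30|grep -E "pos|force|gap"; python3 -m crank '[{"dx":0,"dy":0,"dz":-0.8,"wx":0,"wy":0,"wz":0,"jaw":0.1},{"dx":0.8,"dy":0,"dz":0,"wx":0,"wy":0,"wz":0.133,"jaw":0.1},{"dx":0,"dy":0,"dz":0,"wx":0,"wy":0,"wz":0.133,"jaw":0.1},{"dx":0,"dy":0,"dz":0,"wx":0,"wy":0,"wz":0.133,"jaw":0.1},{"dx":0,"dy":0,"dz":0,"wx":0,"wy":0,"wz":0,"jaw":0.1}]'|grep -E "pos|force|gap"; python3 -m crank '[{"dx":0,"dy":0,"dz":0.6,"wx":0,"wy":0,"wz":0,"jaw":0.1},{"dx":0,"dy":0,"dz":0,"wx":0,"wy":0,"wz":0,"jaw":0.1}]'|grep -E "pos|force"
```

```text
ee_pos: [625.7, -106.1, 137.6]
force: [-1.4, -0.5, -0.4]
finger_gap: 24.9
grip_force: 29.5
ee_pos: [626.3, -98.0, 146.1]
force: [0.8, -0.4, -1.6]
finger_gap: 25.1
grip_force: 29.6
ee_pos: [625.9, -98.2, 138.8]
force: [0.5, -0.1, -1.9]
grip_force: 29.6
```

```bash
python3 -m crank '[{"dx":0,"dy":0,"dz":0.1,"wx":0,"wy":0,"wz":0,"jaw":0.1},{"dx":0,"dy":0,"dz":0,"wx":0,"wy":0,"wz":0,"jaw":0.1}]'|grep -E "pos|force";python3 -m crank '[{"dx":0,"dy":0,"dz":0.1,"wx":0,"wy":0,"wz":0,"jaw":0.1},{"dx":0,"dy":0,"dz":0,"wx":0,"wy":0,"wz":0,"jaw":0.1}]'|grep -E "pos|force";python3 -m crank '[{"dx":0,"dy":0,"dz":0,"wx":0,"wy":0,"wz":0,"jaw":0.5},{"dx":0,"dy":0,"dz":0,"wx":0,"wy":0,"wz":0,"jaw":0.6},{"dx":0,"dy":0,"dz":-3,"wx":0,"wy":0,"wz":0,"jaw":0.8},{"dx":0,"dy":0,"dz":-5,"wx":0,"wy":0,"wz":0,"jaw":1},{"dx":0,"dy":0,"dz":-1,"wx":0,"wy":0,"wz":-0.133,"jaw":1},{"dx":0,"dy":0,"dz":0,"wx":0,"wy":0,"wz":-0.133,"jaw":1},{"dx":0,"dy":0,"dz":0,"wx":0,"wy":0,"wz":-0.133,"jaw":1}]'|grep -E "pos|force"; python3 -c "
from h import *
st();go([528.5,-341,230],Rt(1.49,0))"
```

```text
ee_pos: [626.2, -98.1, 138.4]
force: [-0.2, -0.4, -0.9]
grip_force: 29.6
ee_pos: [626.3, -98.1, 137.6]
force: [-0.9, 1.1, 1.4]
grip_force: 29.7
ee_pos: [626.2, -98.1, 227.7]
force: [-0.2, -0.2, -0.7]
grip_force: 0.0
36.08 [626.2 -98.1 227.7] F [-0.2 -0.2 -0.7] gap 85.5 grip 0.0 q [ 0.78  0.64 -0.99  1.58  0.56  1.23 -0.38]
shift cm [-24.91  -8.06  -0.22] rows 5 each [-4.981 -1.611 -0.044]
turn [0.001 0.001 0.011] rows 1 each [0.0009 0.0008 0.0114]
```

```bash
python3 -m crank '[{"dx":-4.98,"dy":-1.61,"dz":0,"wx":0,"wy":0,"wz":0,"jaw":1},{"dx":-4.98,"dy":-1.61,"dz":0,"wx":0,"wy":0,"wz":0,"jaw":1},{"dx":-4.98,"dy":-1.61,"dz":0,"wx":0,"wy":0,"wz":0,"jaw":1},{"dx":-4.98,"dy":-1.61,"dz":0,"wx":0,"wy":0,"wz":0,"jaw":1},{"dx":-4.98,"dy":-1.61,"dz":0,"wx":0,"wy":0,"wz":0,"jaw":1},{"dx":0,"dy":0,"dz":4,"wx":0,"wy":0,"wz":0,"jaw":1},{"dx":0,"dy":0,"dz":5,"wx":0,"wy":0,"wz":0,"jaw":1},{"dx":0,"dy":0,"dz":2,"wx":0,"wy":0,"wz":0,"jaw":1},{"dx":0,"dy":0,"dz":0,"wx":0,"wy":0,"wz":0,"jaw":1}]' 30|grep -E "pos|force|gap"; python3 -c "
from h import *
st();go([528.5,-341,65],Rt(1.49,0))"; python3 look.py t7 > /dev/null; python3 -c "
from h import *
i=cv2.imread('pics/t7.png');crop(i,360,160,480,250,6,'pics/z2.png')"
```

```text
ee_pos: [527.6, -340.2, 117.3]
force: [0.2, -0.3, 0.4]
finger_gap: 85.4
grip_force: 0.0
37.2 [ 527.6 -340.2  117.3] F [ 0.2 -0.3  0.4] gap 85.4 grip 0.0 q [ 1.15  0.74 -0.9   1.68  0.66  1.05 -0.04]
shift cm [-0.08  0.1   5.23] rows 1 each [-0.077  0.102  5.227]
turn [-0.    -0.     0.007] rows 1 each [-0.0003 -0.0004  0.0074]
```

View pics/z2.png

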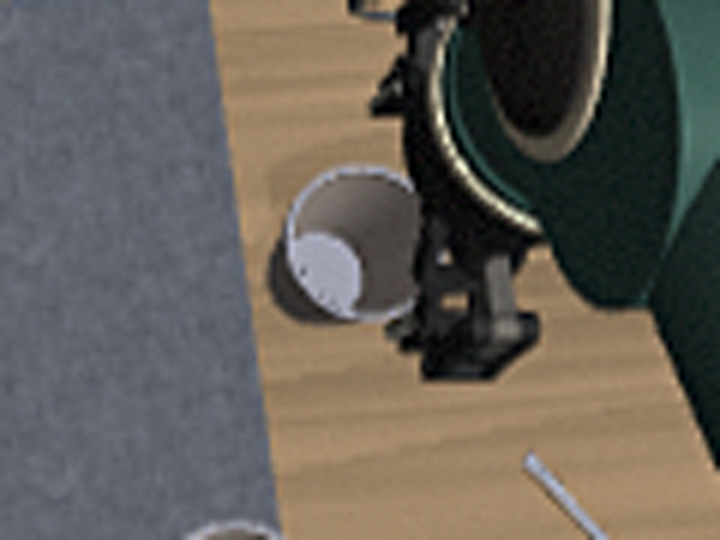

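```bash
python3 -m crank '[{"dx":0,"dy":0.1,"dz":3,"wx":0,"wy":0,"wz":0,"jaw":1},{"dx":0,"dy":0,"dz":2.2,"wx":0,"wy":0,"wz":0,"jaw":1},{"dx":0,"dy":0,"dz":0,"wx":0,"wy":0,"wz":0,"jaw":1},{"dx":0,"dy":0,"dz":0,"wx":0,"wy":0,"wz":0,"jaw":0.3},{"dx":0,"dy":0,"dz":0,"wx":0,"wy":0,"wz":0,"jaw":0.3},{"dx":0,"dy":0,"dz":0,"wx":0,"wy":0,"wz":0,"jaw":0.3}]' 40|grep -E "pos|force|gap"; python3 -m crank '[{"dx":0,"dy":0,"dz":-2,"wx":0,"wy":0,"wz":0,"jaw":0.3},{"dx":0,"dy":0,"dz":-5,"wx":0,"wy":0,"wz":0,"jaw":0.3},{"dx":0,"dy":0,"dz":-5,"wx":0,"wy":0,"wz":0,"jaw":0.3},{"dx":0,"dy":0,"dz":-5,"wx":0,"wy":0,"wz":0,"jaw":0.3},{"dx":0,"dy":0,"dz":-4,"wx":0,"wy":0,"wz":0,"jaw":0.3},{"dx":0,"dy":0,"dz":0,"wx":0,"wy":0,"wz":0,"jaw":0.3}]' 40|grep -E "pos|force|gap"; python3 -c "
from h import *
st();go([641,88,270],Rt(1.49,0))"
```

```text
ee_pos: [529.3, -341.0, 67.5]
force: [-3.1, 1.4, 12.0]
finger_gap: 64.5
grip_force: 41.0
ee_pos: [529.6, -340.4, 280.2]
force: [-0.5, -0.1, -1.5]
finger_gap: 64.6
grip_force: 44.6
38.75 [ 529.6 -340.4  280.2] F [-0.5 -0.1 -1.5] gap 64.6 grip 44.6 q [ 1.21  0.58 -1.02  1.54  0.51  1.3   0.06]
shift cm [43.54  7.96  0.91] rows 9 each [4.838 0.885 0.101]
turn [0.005 0.003 0.007] rows 1 each [0.0054 0.0034 0.0074]
```

```bash
python3 -m crank '[{"dx":4.84,"dy":0.88,"dz":0,"wx":0,"wy":0,"wz":0,"jaw":0.3},{"dx":4.84,"dy":0.88,"dz":0,"wx":0,"wy":0,"wz":0,"jaw":0.3},{"dx":4.84,"dy":0.88,"dz":0,"wx":0,"wy":0,"wz":0,"jaw":0.3},{"dx":4.84,"dy":0.88,"dz":0,"wx":0,"wy":0,"wz":0,"jaw":0.3},{"dx":4.84,"dy":0.88,"dz":0,"wx":0,"wy":0,"wz":0,"jaw":0.3},{"dx":4.84,"dy":0.88,"dz":0,"wx":0,"wy":0,"wz":0,"jaw":0.3},{"dx":4.84,"dy":0.88,"dz":0,"wx":0,"wy":0,"wz":0,"jaw":0.3},{"dx":4.84,"dy":0.88,"dz":0,"wx":0,"wy":0,"wz":0,"jaw":0.3},{"dx":4.84,"dy":0.88,"dz":0,"wx":0,"wy":0,"wz":0,"jaw":0.3},{"dx":0,"dy":0,"dz":0,"wx":0,"wy":0,"wz":0,"jaw":0.3}]' 40|grep -E "pos|force|gap"; python3 -c "
from h import *
st();go([641,88,105],Rt(1.49,0))
i=manip.get_image('side');crop(i,200,120,460,300,3,'pics/s2.png')"
```

```text
ee_pos: [638.8, 92.9, 275.7]
force: [-1.1, -1.3, 0.2]
finger_gap: 64.2
grip_force: 44.6
40.0 [638.8  92.9 275.7] F [-1.1 -1.3  0.2] gap 64.2 grip 44.6 q [ 0.48  0.62 -1.01  1.49  0.53  1.32 -0.65]
shift cm [-0.5   0.25 17.07] rows 4 each [-0.125  0.061  4.267]
turn [ 0.    -0.001  0.013] rows 1 each [ 0.0002 -0.0013  0.0134]
```

View pics/s2.png

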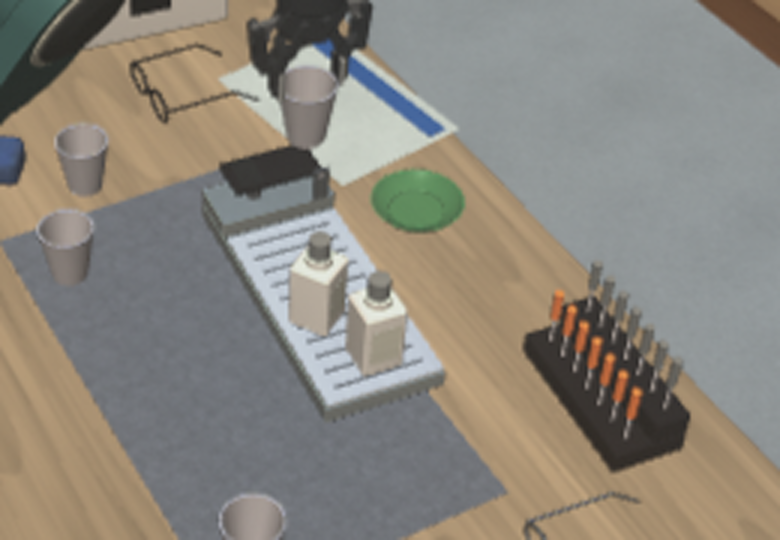

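The cup hangs upright in the jaws and both bottles stand upright, well inside the deck. Lowering the first cup.

```bash
python3 -m crank '[{"dx":-0.1,"dy":0.25,"dz":5,"wx":0,"wy":0,"wz":0,"jaw":0.3},{"dx":-0.2,"dy":0,"dz":5,"wx":0,"wy":0,"wz":0,"jaw":0.3},{"dx":-0.2,"dy":0,"dz":5,"wx":0,"wy":0,"wz":0,"jaw":0.3},{"dx":0,"dy":0,"dz":1.8,"wx":0,"wy":0,"wz":0,"jaw":0.3},{"dx":0,"dy":0,"dz":0,"wx":0,"wy":0,"wz":0,"jaw":0.3},{"dx":0,"dy":0,"dz":0,"wx":0,"wy":0,"wz":0,"jaw":0.3}]' |grep -E "pos|force|gap"; python3 -m crank '[{"dx":0,"dy":0,"dz":0.4,"wx":0,"wy":0,"wz":0,"jaw":0.3},{"dx":0,"dy":0,"dz":0,"wx":0,"wy":0,"wz":0,"jaw":0.3}]' |grep -E "pos|force"; python3 -m crank '[{"dx":0,"dy":0,"dz":0.2,"wx":0,"wy":0,"wz":0,"jaw":0.3},{"dx":0,"dy":0,"dz":0,"wx":0,"wy":0,"wz":0,"jaw":0.3}]' |grep -E "pos|force"
```

```text
ee_pos: [642.7, 83.0, 109.5]
force: [-0.7, -0.2, -0.8]
finger_gap: 64.1
grip_force: 44.6
ee_pos: [642.0, 82.8, 103.8]
force: [0.8, -0.9, -0.8]
grip_force: 44.6
ee_pos: [641.7, 82.8, 101.3]
force: [1.2, -0.1, -0.5]
grip_force: 44.6
```

```bash
python3 -m crank '[{"dx":0,"dy":0,"dz":0.25,"wx":0,"wy":0,"wz":0,"jaw":0.3},{"dx":0,"dy":0,"dz":0,"wx":0,"wy":0,"wz":0,"jaw":0.3}]' |grep -E "pos|force"; python3 -m crank '[{"dx":0,"dy":0,"dz":0.2,"wx":0,"wy":0,"wz":0,"jaw":0.3},{"dx":0,"dy":0,"dz":0,"wx":0,"wy":0,"wz":0,"jaw":0.3}]' |grep -E "pos|force"
```

```text
ee_pos: [641.7, 82.8, 98.6]
force: [-1.3, 0.7, -0.8]
grip_force: 44.6
ee_pos: [642.0, 82.9, 97.6]
force: [-2.8, -1.4, 9.5]
grip_force: 45.4
```

```bash
python3 -m crank '[{"dx":0,"dy":0,"dz":0,"wx":0,"wy":0,"wz":0,"jaw":0.85},{"dx":0,"dy":0,"dz":0,"wx":0,"wy":0,"wz":0,"jaw":1},{"dx":0,"dy":0,"dz":0,"wx":0,"wy":0,"wz":0,"jaw":1},{"dx":0,"dy":0,"dz":-3,"wx":0,"wy":0,"wz":0,"jaw":1},{"dx":0,"dy":0,"dz":-5,"wx":0,"wy":0,"wz":0,"jaw":1},{"dx":0,"dy":0,"dz":-5,"wx":0,"wy":0,"wz":0,"jaw":1},{"dx":0,"dy":0,"dz":0,"wx":0,"wy":0,"wz":0,"jaw":1}]' |grep -E "pos|force"; python3 -c "
from h import *
st();go([382.8,-268,200],Rt(1.49,0))"
```

```text
ee_pos: [643.0, 83.6, 230.6]
force: [-0.1, 0.1, -1.5]
grip_force: 0.0
42.67 [643.   83.6 230.6] F [-0.1  0.1 -1.5] gap 85.5 grip 0.0 q [ 0.48  0.66 -0.99  1.54  0.57  1.25 -0.67]
shift cm [-36.98 -23.37   2.91] rows 8 each [-4.623 -2.922  0.363]
turn [ 0.006 -0.     0.007] rows 1 each [ 0.0059 -0.0004  0.0071]
```

```bash
python3 -m crank '[{"dx":-4.62,"dy":-2.92,"dz":0,"wx":0,"wy":0,"wz":0,"jaw":1},{"dx":-4.62,"dy":-2.92,"dz":0,"wx":0,"wy":0,"wz":0,"jaw":1},{"dx":-4.62,"dy":-2.92,"dz":0,"wx":0,"wy":0,"wz":0,"jaw":1},{"dx":-4.62,"dy":-2.92,"dz":0,"wx":0,"wy":0,"wz":0,"jaw":1},{"dx":-4.62,"dy":-2.92,"dz":0,"wx":0,"wy":0,"wz":0,"jaw":1},{"dx":-4.62,"dy":-2.92,"dz":0,"wx":0,"wy":0,"wz":0,"jaw":1},{"dx":-4.62,"dy":-2.92,"dz":1,"wx":0,"wy":0,"wz":0,"jaw":1},{"dx":-4.62,"dy":-2.92,"dz":2,"wx":0,"wy":0,"wz":0,"jaw":1},{"dx":0,"dy":0,"dz":4,"wx":0,"wy":0,"wz":0,"jaw":1},{"dx":0,"dy":0,"dz":0,"wx":0,"wy":0,"wz":0,"jaw":1}]' |grep -E "pos|force"; python3 -c "
from h import *
st();go([382.8,-268,65],Rt(1.49,0))"
```

```text
ee_pos: [380.1, -267.9, 155.1]
force: [0.7, 1.2, -0.1]
grip_force: 0.0
43.92 [ 380.1 -267.9  155.1] F [ 0.7  1.2 -0.1] gap 85.3 grip 0.0 q [ 1.44  0.44 -1.07  2.05  0.48  0.93  0.04]
shift cm [-0.02  0.29  9.01] rows 2 each [-0.009  0.143  4.506]
turn [-0.002 -0.003  0.007] rows 1 each [-0.0023 -0.0027  0.0067]
```

```bash
python3 -m crank '[{"dx":0,"dy":0.25,"dz":4,"wx":0,"wy":0,"wz":0,"jaw":1},{"dx":0,"dy":0,"dz":3,"wx":0,"wy":0,"wz":0,"jaw":1},{"dx":0,"dy":0,"dz":1.8,"wx":0,"wy":0,"wz":0,"jaw":1},{"dx":0,"dy":0,"dz":0,"wx":0,"wy":0,"wz":0,"jaw":1},{"dx":0,"dy":0,"dz":0,"wx":0,"wy":0,"wz":0,"jaw":0.3},{"dx":0,"dy":0,"dz":0,"wx":0,"wy":0,"wz":0,"jaw":0.3},{"dx":0,"dy":0,"dz":0,"wx":0,"wy":0,"wz":0,"jaw":0.3}]' 40|grep -E "pos|force|gap"; python3 -m crank '[{"dx":0,"dy":0,"dz":-2,"wx":0,"wy":0,"wz":0,"jaw":0.3},{"dx":0,"dy":0,"dz":-5,"wx":0,"wy":0,"wz":0,"jaw":0.3},{"dx":0,"dy":0,"dz":-5,"wx":0,"wy":0,"wz":0,"jaw":0.3},{"dx":0,"dy":0,"dz":-5,"wx":0,"wy":0,"wz":0,"jaw":0.3},{"dx":0,"dy":0,"dz":-4,"wx":0,"wy":0,"wz":0,"jaw":0.3},{"dx":0,"dy":0,"dz":0,"wx":0,"wy":0,"wz":0,"jaw":0.3}]' 40|grep -E "pos|force|gap"; python3 -c "
from h import *
st();go([642,83,270],Rt(1.49,0))"
```

```text
ee_pos: [385.0, -269.3, 71.0]
force: [-6.8, 2.8, 25.1]
finger_gap: 65.4
grip_force: 37.4
ee_pos: [385.1, -269.0, 282.0]
force: [-0.4, -0.5, -1.8]
finger_gap: 64.8
grip_force: 44.8
45.55 [ 385.1 -269.   282. ] F [-0.4 -0.5 -1.8] gap 64.8 grip 44.8 q [ 1.61  0.25 -1.21  1.91  0.26  1.15  0.23]
shift cm [37.   23.03  1.1 ] rows 8 each [4.625 2.878 0.137]
turn [0.003 0.005 0.007] rows 1 each [0.0034 0.0049 0.0071]
```

```bash
python3 -m crank '[{"dx":4.62,"dy":2.88,"dz":0,"wx":0,"wy":0,"wz":0,"jaw":0.3},{"dx":4.62,"dy":2.88,"dz":0,"wx":0,"wy":0,"wz":0,"jaw":0.3},{"dx":4.62,"dy":2.88,"dz":0,"wx":0,"wy":0,"wz":0,"jaw":0.3},{"dx":4.62,"dy":2.88,"dz":0,"wx":0,"wy":0,"wz":0,"jaw":0.3},{"dx":4.62,"dy":2.88,"dz":0,"wx":0,"wy":0,"wz":0,"jaw":0.3},{"dx":4.62,"dy":2.88,"dz":0,"wx":0,"wy":0,"wz":0,"jaw":0.3},{"dx":4.62,"dy":2.88,"dz":0,"wx":0,"wy":0,"wz":0,"jaw":0.3},{"dx":4.62,"dy":2.88,"dz":0,"wx":0,"wy":0,"wz":0,"jaw":0.3},{"dx":0,"dy":0,"dz":0,"wx":0,"wy":0,"wz":0,"jaw":0.3},{"dx":0,"dy":0,"dz":0,"wx":0,"wy":0,"wz":0,"jaw":0.3}]'|grep -E "pos"; python3 -m crank '[{"dx":0,"dy":0,"dz":4,"wx":0,"wy":0,"wz":0,"jaw":0.3},{"dx":0,"dy":0,"dz":3,"wx":0,"wy":0,"wz":0,"jaw":0.3},{"dx":0,"dy":0,"dz":0,"wx":0,"wy":0,"wz":0,"jaw":0.3},{"dx":0,"dy":0,"dz":0,"wx":0,"wy":0,"wz":0,"jaw":0.3}]'|grep -E "pos|rot";python3 -c "
from h import *
st();go([642,83,180],Rt(1.49,0))"
```

```text
ee_pos: [640.6, 83.1, 278.4]
ee_pos: [641.4, 82.3, 210.4]
ee_rot: [[0.075, 0.997, 0.002], [0.997, -0.075, -0.001], [-0.0, 0.002, -1.0]]
47.3 [641.4  82.3 210.4] F [ 1.2 -0.2 -1.1] gap 64.6 grip 44.8 q [ 0.48  0.68 -0.99  1.56  0.6   1.22 -0.69]
shift cm [0.07 0.05 3.04] rows 1 each [0.073 0.054 3.038]
turn [0.002 0.    0.006] rows 1 each [0.0019 0.0004 0.0061]
```

```bash
python3 -m crank '[{"dx":0.05,"dy":0.05,"dz":3,"wx":0,"wy":0,"wz":0,"jaw":0.3},{"dx":0,"dy":0,"dz":3,"wx":0,"wy":0,"wz":0,"jaw":0.3},{"dx":0,"dy":0,"dz":1.5,"wx":0,"wy":0,"wz":0,"jaw":0.3},{"dx":0,"dy":0,"dz":0,"wx":0,"wy":0,"wz":0,"jaw":0.3},{"dx":0,"dy":0,"dz":0,"wx":0,"wy":0,"wz":0,"jaw":0.3}]'|grep -E "pos|force"; python3 -m crank '[{"dx":0,"dy":0,"dz":0.5,"wx":0,"wy":0,"wz":0,"jaw":0.3},{"dx":0,"dy":0,"dz":0,"wx":0,"wy":0,"wz":0,"jaw":0.3}]'|grep -E "pos|force"; python3 -m crank '[{"dx":0,"dy":0,"dz":0.3,"wx":0,"wy":0,"wz":0,"jaw":0.3},{"dx":0,"dy":0,"dz":0,"wx":0,"wy":0,"wz":0,"jaw":0.3}]'|grep -E "pos|force"
```

```text
ee_pos: [642.2, 83.5, 135.3]
force: [-0.7, -0.9, -1.0]
grip_force: 44.8
ee_pos: [641.9, 83.2, 129.2]
force: [0.7, 0.1, -0.0]
grip_force: 45.0
ee_pos: [642.5, 83.6, 127.3]
force: [-1.0, -1.9, 13.9]
grip_force: 46.2
```

```bash
python3 -m crank '[{"dx":0,"dy":0,"dz":0,"wx":0,"wy":0,"wz":0,"jaw":0.85},{"dx":0,"dy":0,"dz":0,"wx":0,"wy":0,"wz":0,"jaw":1},{"dx":0,"dy":0,"dz":0,"wx":0,"wy":0,"wz":0,"jaw":1},{"dx":0,"dy":0,"dz":-3,"wx":0,"wy":0,"wz":0,"jaw":1},{"dx":0,"dy":0,"dz":-5,"wx":0,"wy":0,"wz":0,"jaw":1},{"dx":0,"dy":0,"dz":-4,"wx":0,"wy":0,"wz":0,"jaw":1},{"dx":0,"dy":0,"dz":0,"wx":0,"wy":0,"wz":0,"jaw":1}]' |grep -E "pos|force"; python3 -c "
from h import *
st();go([386.8,215,200],Rt(1.49,0))"
```

```text
ee_pos: [642.5, 84.0, 248.8]
force: [0.4, -0.8, 0.3]
grip_force: 0.0
49.3 [642.5  84.  248.8] F [ 0.4 -0.8  0.3] gap 85.4 grip 0.0 q [ 0.49  0.65 -1.01  1.52  0.56  1.28 -0.67]
shift cm [ 11.18 -26.48   4.76] rows 6 each [ 1.864 -4.414  0.793]
turn [ 0.005 -0.     0.007] rows 1 each [ 0.0047 -0.0002  0.0071]
```

```bash
python3 -m crank '[{"dx":1.86,"dy":-4.41,"dz":0,"wx":0,"wy":0,"wz":0,"jaw":1},{"dx":1.86,"dy":-4.41,"dz":0,"wx":0,"wy":0,"wz":0,"jaw":1},{"dx":1.86,"dy":-4.41,"dz":1,"wx":0,"wy":0,"wz":0,"jaw":1},{"dx":1.86,"dy":-4.41,"dz":1,"wx":0,"wy":0,"wz":0,"jaw":1},{"dx":1.86,"dy":-4.41,"dz":2,"wx":0,"wy":0,"wz":0,"jaw":1},{"dx":1.86,"dy":-4.41,"dz":2,"wx":0,"wy":0,"wz":0,"jaw":1},{"dx":0,"dy":0,"dz":4,"wx":0,"wy":0,"wz":0,"jaw":1},{"dx":0,"dy":0,"dz":0,"wx":0,"wy":0,"wz":0,"jaw":1},{"dx":0,"dy":0,"dz":0,"wx":0,"wy":0,"wz":0,"jaw":1}]' |grep -E "pos|force"; python3 -c "
from h import *
st();go([386.8,215,65],Rt(1.49,0))"
```

```text
ee_pos: [386.3, 214.4, 146.5]
force: [0.4, 0.7, 0.8]
grip_force: 0.0
50.42 [386.3 214.4 146.5] F [0.4 0.7 0.8] gap 85.3 grip 0.0 q [ 0.36  0.42 -1.11  2.11  0.49  0.89 -1.1 ]
shift cm [0.06 0.04 8.15] rows 2 each [0.03  0.02  4.073]
turn [ 0.    -0.     0.007] rows 1 each [ 0.0004 -0.0002  0.0069]
```

```bash
python3 -m crank '[{"dx":0,"dy":0,"dz":4,"wx":0,"wy":0,"wz":0,"jaw":1},{"dx":0,"dy":0,"dz":2.5,"wx":0,"wy":0,"wz":0,"jaw":1},{"dx":0,"dy":0,"dz":1.5,"wx":0,"wy":0,"wz":0,"jaw":1},{"dx":0,"dy":0,"dz":0,"wx":0,"wy":0,"wz":0,"jaw":1},{"dx":0,"dy":0,"dz":0,"wx":0,"wy":0,"wz":0,"jaw":0.3},{"dx":0,"dy":0,"dz":0,"wx":0,"wy":0,"wz":0,"jaw":0.3},{"dx":0,"dy":0,"dz":0,"wx":0,"wy":0,"wz":0,"jaw":0.3},{"dx":0,"dy":0,"dz":0,"wx":0,"wy":0,"wz":0,"jaw":0.3}]' 40|grep -E "pos|force|gap"; python3 -m crank '[{"dx":0,"dy":0,"dz":-2,"wx":0,"wy":0,"wz":0,"jaw":0.3},{"dx":0,"dy":0,"dz":-5,"wx":0,"wy":0,"wz":0,"jaw":0.3},{"dx":0,"dy":0,"dz":-5,"wx":0,"wy":0,"wz":0,"jaw":0.3},{"dx":0,"dy":0,"dz":-5,"wx":0,"wy":0,"wz":0,"jaw":0.3},{"dx":0,"dy":0,"dz":-4,"wx":0,"wy":0,"wz":0,"jaw":0.3},{"dx":0,"dy":0,"dz":0,"wx":0,"wy":0,"wz":0,"jaw":0.3}]' 40|grep -E "pos|force|gap"; python3 -c "
from h import *
st();go([642.3,83.4,280],Rt(1.49,0))"
```

```text
ee_pos: [386.8, 214.6, 67.3]
force: [-5.6, -3.8, 27.0]
finger_gap: 64.7
grip_force: 37.3
ee_pos: [386.8, 214.8, 278.4]
force: [0.0, -0.4, -1.1]
finger_gap: 64.5
grip_force: 44.8
52.17 [386.8 214.8 278.4] F [ 0.  -0.4 -1.1] gap 64.5 grip 44.8 q [ 0.57  0.17 -1.24  1.97  0.18  1.12 -0.81]
shift cm [-1.120e+01  2.646e+01  1.000e-02] rows 6 each [-1.867e+00  4.409e+00  1.000e-03]
turn [0.006 0.001 0.007] rows 1 each [0.0061 0.0008 0.0065]
```

```bash
python3 -m crank '[{"dx":-1.87,"dy":4.41,"dz":0,"wx":0,"wy":0,"wz":0,"jaw":0.3},{"dx":-1.87,"dy":4.41,"dz":0,"wx":0,"wy":0,"wz":0,"jaw":0.3},{"dx":-1.87,"dy":4.41,"dz":0,"wx":0,"wy":0,"wz":0,"jaw":0.3},{"dx":-1.87,"dy":4.41,"dz":0,"wx":0,"wy":0,"wz":0,"jaw":0.3},{"dx":-1.87,"dy":4.41,"dz":0,"wx":0,"wy":0,"wz":0,"jaw":0.3},{"dx":-1.87,"dy":4.41,"dz":0,"wx":0,"wy":0,"wz":0,"jaw":0.3},{"dx":0,"dy":0,"dz":0,"wx":0,"wy":0,"wz":0,"jaw":0.3},{"dx":0,"dy":0,"dz":4,"wx":0,"wy":0,"wz":0,"jaw":0.3},{"dx":0,"dy":0,"dz":0,"wx":0,"wy":0,"wz":0,"jaw":0.3},{"dx":0,"dy":0,"dz":0,"wx":0,"wy":0,"wz":0,"jaw":0.3}]'|grep -E "pos|rot";python3 -c "
from h import *
st();go([642.3,83.4,165],Rt(1.49,0))"
```

```text
ee_pos: [641.5, 83.3, 237.0]
ee_rot: [[0.073, 0.997, 0.001], [0.997, -0.073, -0.0], [-0.0, 0.001, -1.0]]
53.42 [641.5  83.3 237. ] F [ 0.4 -0.3  0.7] gap 64.3 grip 45.0 q [ 0.46  0.64 -0.96  1.53  0.54  1.25 -0.65]
shift cm [0.02 0.07 7.2 ] rows 2 each [0.008 0.036 3.601]
turn [0.001 0.    0.008] rows 1 each [0.0012 0.0002 0.0076]
```

```bash
python3 -m crank '[{"dx":0,"dy":0.05,"dz":3,"wx":0,"wy":0,"wz":0,"jaw":0.3},{"dx":0,"dy":0,"dz":3,"wx":0,"wy":0,"wz":0,"jaw":0.3},{"dx":0,"dy":0,"dz":1.7,"wx":0,"wy":0,"wz":0,"jaw":0.3},{"dx":0,"dy":0,"dz":0,"wx":0,"wy":0,"wz":0,"jaw":0.3},{"dx":0,"dy":0,"dz":0,"wx":0,"wy":0,"wz":0,"jaw":0.3}]'|grep -E "pos|force"; python3 -m crank '[{"dx":0,"dy":0,"dz":0.4,"wx":0,"wy":0,"wz":0,"jaw":0.3},{"dx":0,"dy":0,"dz":0,"wx":0,"wy":0,"wz":0,"jaw":0.3}]'|grep -E "pos|force"; python3 -m crank '[{"dx":0,"dy":0,"dz":0.2,"wx":0,"wy":0,"wz":0,"jaw":0.3},{"dx":0,"dy":0,"dz":0,"wx":0,"wy":0,"wz":0,"jaw":0.3}]'|grep -E "pos|force"
```

```text
ee_pos: [642.6, 83.0, 160.3]
force: [-0.7, -0.4, -0.8]
grip_force: 44.9
ee_pos: [642.1, 82.7, 155.1]
force: [-0.4, -1.0, -1.1]
grip_force: 45.0
ee_pos: [642.0, 82.7, 152.8]
force: [-0.4, -0.3, -1.3]
grip_force: 45.0
```

```bash
python3 -m crank '[{"dx":0,"dy":0,"dz":0.2,"wx":0,"wy":0,"wz":0,"jaw":0.3},{"dx":0,"dy":0,"dz":0,"wx":0,"wy":0,"wz":0,"jaw":0.3}]'|grep -E "pos|force"; python3 -m crank '[{"dx":0,"dy":0,"dz":0.2,"wx":0,"wy":0,"wz":0,"jaw":0.3},{"dx":0,"dy":0,"dz":0,"wx":0,"wy":0,"wz":0,"jaw":0.3}]'|grep -E "pos|force"
```

```text
ee_pos: [642.0, 82.7, 150.7]
force: [-0.5, -0.3, -1.2]
grip_force: 45.0
ee_pos: [642.0, 82.7, 148.9]
force: [-2.0, -0.1, 2.4]
grip_force: 45.2
```

Contact at the predicted height. Push 1–2 mm more, release, and go for the last cup.

```bash
python3 -m crank '[{"dx":0,"dy":0,"dz":0.15,"wx":0,"wy":0,"wz":0,"jaw":0.3},{"dx":0,"dy":0,"dz":0,"wx":0,"wy":0,"wz":0,"jaw":0.3}]'|grep -E "pos|force";python3 -m crank '[{"dx":0,"dy":0,"dz":0,"wx":0,"wy":0,"wz":0,"jaw":0.85},{"dx":0,"dy":0,"dz":0,"wx":0,"wy":0,"wz":0,"jaw":1},{"dx":0,"dy":0,"dz":0,"wx":0,"wy":0,"wz":0,"jaw":1},{"dx":0,"dy":0,"dz":-3,"wx":0,"wy":0,"wz":0,"jaw":1},{"dx":0,"dy":0,"dz":-5,"wx":0,"wy":0,"wz":0,"jaw":1},{"dx":0,"dy":0,"dz":-3,"wx":0,"wy":0,"wz":0,"jaw":1},{"dx":0,"dy":0,"dz":0,"wx":0,"wy":0,"wz":0,"jaw":1}]' |grep -E "pos|force"; python3 -c "
from h import *
st();go([468,356,200],Rt(1.49,0))"
```

```text
ee_pos: [642.2, 83.1, 148.2]
force: [-4.6, -2.1, 12.4]
grip_force: 46.0
ee_pos: [642.8, 83.2, 259.6]
force: [-0.7, 0.2, -1.2]
grip_force: 0.0
56.17 [642.8  83.2 259.6] F [-0.7  0.2 -1.2] gap 85.5 grip 0.0 q [ 0.47  0.62 -0.97  1.51  0.53  1.29 -0.64]
shift cm [ 25.92 -19.46   5.89] rows 6 each [ 4.32  -3.244  0.981]
turn [0.004 0.    0.007] rows 1 each [0.0041 0.     0.007 ]
```

```bash
python3 -m crank '[{"dx":4.32,"dy":-3.24,"dz":0,"wx":0,"wy":0,"wz":0,"jaw":1},{"dx":4.32,"dy":-3.24,"dz":0,"wx":0,"wy":0,"wz":0,"jaw":1},{"dx":4.32,"dy":-3.24,"dz":1,"wx":0,"wy":0,"wz":0,"jaw":1},{"dx":4.32,"dy":-3.24,"dz":1,"wx":0,"wy":0,"wz":0,"jaw":1},{"dx":4.32,"dy":-3.24,"dz":2,"wx":0,"wy":0,"wz":0,"jaw":1},{"dx":4.32,"dy":-3.24,"dz":2,"wx":0,"wy":0,"wz":0,"jaw":1},{"dx":0,"dy":0,"dz":5,"wx":0,"wy":0,"wz":0,"jaw":1},{"dx":0,"dy":0,"dz":0,"wx":0,"wy":0,"wz":0,"jaw":1},{"dx":0,"dy":0,"dz":0,"wx":0,"wy":0,"wz":0,"jaw":1}]' |grep -E "pos|force"; python3 -c "
from h import *
st();go([468,356,65],Rt(1.49,0))"
```

```text
ee_pos: [467.9, 355.4, 148.2]
force: [-0.6, 1.2, 0.0]
grip_force: 0.0
57.3 [467.9 355.4 148.2] F [-0.6  1.2  0. ] gap 85.4 grip 0.0 q [-0.01  0.64 -0.94  1.77  0.6   1.05 -1.25]
shift cm [0.06 0.   8.32] rows 2 each [0.029 0.    4.162]
turn [0.001 0.    0.006] rows 1 each [0.0008 0.     0.0062]
```

```bash
python3 -m crank '[{"dx":0,"dy":0,"dz":4,"wx":0,"wy":0,"wz":0,"jaw":1},{"dx":0,"dy":0,"dz":2.6,"wx":0,"wy":0,"wz":0,"jaw":1},{"dx":0,"dy":0,"dz":1.5,"wx":0,"wy":0,"wz":0,"jaw":1},{"dx":0,"dy":0,"dz":0,"wx":0,"wy":0,"wz":0,"jaw":1},{"dx":0,"dy":0,"dz":0,"wx":0,"wy":0,"wz":0,"jaw":0.3},{"dx":0,"dy":0,"dz":0,"wx":0,"wy":0,"wz":0,"jaw":0.3},{"dx":0,"dy":0,"dz":0,"wx":0,"wy":0,"wz":0,"jaw":0.3},{"dx":0,"dy":0,"dz":0,"wx":0,"wy":0,"wz":0,"jaw":0.3}]' 40|grep -E "pos|force|gap"; python3 -m crank '[{"dx":0,"dy":0,"dz":-2,"wx":0,"wy":0,"wz":0,"jaw":0.3},{"dx":0,"dy":0,"dz":-5,"wx":0,"wy":0,"wz":0,"jaw":0.3},{"dx":0,"dy":0,"dz":-5,"wx":0,"wy":0,"wz":0,"jaw":0.3},{"dx":0,"dy":0,"dz":-5,"wx":0,"wy":0,"wz":0,"jaw":0.3},{"dx":0,"dy":0,"dz":-5,"wx":0,"wy":0,"wz":0,"jaw":0.3},{"dx":0,"dy":0,"dz":0,"wx":0,"wy":0,"wz":0,"jaw":0.3}]' 40|grep -E "pos|force|gap"; python3 -c "
from h import *
st();go([642.4,83,290],Rt(1.49,0))"
```

```text
ee_pos: [468.1, 356.3, 68.4]
force: [-3.7, -4.0, 18.6]
finger_gap: 65.3
grip_force: 39.4
ee_pos: [467.6, 356.9, 290.9]
force: [0.1, -0.6, -2.5]
finger_gap: 65.2
grip_force: 44.9
59.05 [467.6 356.9 290.9] F [ 0.1 -0.6 -2.5] gap 65.2 grip 44.9 q [ 0.06  0.49 -1.05  1.63  0.45  1.28 -1.14]
shift cm [-26.04  19.44   0.12] rows 6 each [-4.339  3.24   0.02 ]
turn [ 0.006 -0.003  0.007] rows 1 each [ 0.0057 -0.0031  0.0075]
```

```bash
python3 -m crank '[{"dx":-4.34,"dy":3.24,"dz":0,"wx":0,"wy":0,"wz":0,"jaw":0.3},{"dx":-4.34,"dy":3.24,"dz":0,"wx":0,"wy":0,"wz":0,"jaw":0.3},{"dx":-4.34,"dy":3.24,"dz":0,"wx":0,"wy":0,"wz":0,"jaw":0.3},{"dx":-4.34,"dy":3.24,"dz":0,"wx":0,"wy":0,"wz":0,"jaw":0.3},{"dx":-4.34,"dy":3.24,"dz":0,"wx":0,"wy":0,"wz":0,"jaw":0.3},{"dx":-4.34,"dy":3.24,"dz":0,"wx":0,"wy":0,"wz":0,"jaw":0.3},{"dx":0,"dy":0,"dz":0,"wx":0,"wy":0,"wz":0,"jaw":0.3},{"dx":0,"dy":0,"dz":3,"wx":0,"wy":0,"wz":0,"jaw":0.3},{"dx":0,"dy":0,"dz":0,"wx":0,"wy":0,"wz":0,"jaw":0.3},{"dx":0,"dy":0,"dz":0,"wx":0,"wy":0,"wz":0,"jaw":0.3}]'|grep -E "pos|rot";python3 -c "
from h import *
st();go([642.4,83,180],Rt(1.49,0))"
```

```text
ee_pos: [641.8, 82.2, 257.5]
ee_rot: [[0.073, 0.997, 0.001], [0.997, -0.073, -0.0], [-0.0, 0.001, -1.0]]
60.3 [641.8  82.2 257.5] F [-0.1 -0.1 -0.6] gap 65.3 grip 45.0 q [ 0.47  0.62 -0.97  1.51  0.53  1.29 -0.64]
shift cm [0.08 0.04 7.75] rows 2 each [0.042 0.022 3.874]
turn [0.001 0.    0.008] rows 1 each [0.0012 0.0002 0.0078]
```

```bash
python3 -m crank '[{"dx":0.05,"dy":0.05,"dz":3,"wx":0,"wy":0,"wz":0,"jaw":0.3},{"dx":0,"dy":0,"dz":3,"wx":0,"wy":0,"wz":0,"jaw":0.3},{"dx":0,"dy":0,"dz":1.6,"wx":0,"wy":0,"wz":0,"jaw":0.3},{"dx":0,"dy":0,"dz":0,"wx":0,"wy":0,"wz":0,"jaw":0.3},{"dx":0,"dy":0,"dz":0,"wx":0,"wy":0,"wz":0,"jaw":0.3}]'|grep -E "pos|force"; python3 -m crank '[{"dx":0,"dy":0,"dz":0.4,"wx":0,"wy":0,"wz":0,"jaw":0.3},{"dx":0,"dy":0,"dz":0,"wx":0,"wy":0,"wz":0,"jaw":0.3}]'|grep -E "pos|force"; python3 -m crank '[{"dx":0,"dy":0,"dz":0.2,"wx":0,"wy":0,"wz":0,"jaw":0.3},{"dx":0,"dy":0,"dz":0,"wx":0,"wy":0,"wz":0,"jaw":0.3}]'|grep -E "pos|force"
```

```text
ee_pos: [643.0, 82.3, 181.8]
force: [-0.5, 0.7, -0.9]
grip_force: 45.0
ee_pos: [642.5, 81.9, 176.5]
force: [-0.7, 0.1, -0.8]
grip_force: 45.0
ee_pos: [642.4, 82.0, 174.3]
force: [-0.7, 0.3, -1.0]
grip_force: 45.0
```

```bash
python3 -m crank '[{"dx":0,"dy":0,"dz":0.2,"wx":0,"wy":0,"wz":0,"jaw":0.3},{"dx":0,"dy":0,"dz":0,"wx":0,"wy":0,"wz":0,"jaw":0.3}]'|grep -E "pos|force"; python3 -m crank '[{"dx":0,"dy":0,"dz":0.15,"wx":0,"wy":0,"wz":0,"jaw":0.3},{"dx":0,"dy":0,"dz":0,"wx":0,"wy":0,"wz":0,"jaw":0.3}]'|grep -E "pos|force"
```

```text
ee_pos: [642.5, 82.1, 172.4]
force: [-1.1, -0.3, 1.5]
grip_force: 45.2
ee_pos: [642.6, 82.2, 171.4]
force: [-3.1, -0.2, 9.5]
grip_force: 45.7
```

```bash
python3 -m crank '[{"dx":0,"dy":0,"dz":0,"wx":0,"wy":0,"wz":0,"jaw":0.85},{"dx":0,"dy":0,"dz":0,"wx":0,"wy":0,"wz":0,"jaw":1},{"dx":0,"dy":0,"dz":0,"wx":0,"wy":0,"wz":0,"jaw":1},{"dx":0,"dy":0,"dz":-3,"wx":0,"wy":0,"wz":0,"jaw":1},{"dx":0,"dy":0,"dz":-5,"wx":0,"wy":0,"wz":0,"jaw":1},{"dx":0,"dy":0,"dz":-3,"wx":0,"wy":0,"wz":0,"jaw":1},{"dx":5,"dy":-0.8,"dz":0,"wx":0,"wy":0,"wz":0,"jaw":0},{"dx":5,"dy":-0.8,"dz":0,"wx":0,"wy":0,"wz":0,"jaw":0},{"dx":0,"dy":0,"dz":0,"wx":0,"wy":0,"wz":0,"jaw":0},{"dx":0,"dy":0,"dz":0,"wx":0,"wy":0,"wz":0,"jaw":0}]' |grep -E "pos|force"; python3 -c "
from h import *
st();go([618,190,110],Rt(1.49,0))
i=manip.get_image('side');crop(i,200,120,460,300,3,'pics/s3.png');cv2.imwrite('pics/t8.png',manip.get_image('top'))"
```

```text
ee_pos: [633.9, 182.8, 280.6]
force: [-0.2, -0.5, -0.8]
grip_force: 0.0
63.17 [633.9 182.8 280.6] F [-0.2 -0.5 -0.8] gap 11.8 grip 0.0 q [ 0.3   0.63 -0.97  1.45  0.52  1.34 -0.78]
shift cm [ 0.62 -1.65 17.06] rows 4 each [ 0.154 -0.413  4.265]
turn [0.001 0.001 0.007] rows 1 each [0.0005 0.0008 0.0072]
```

View pics/s3.png

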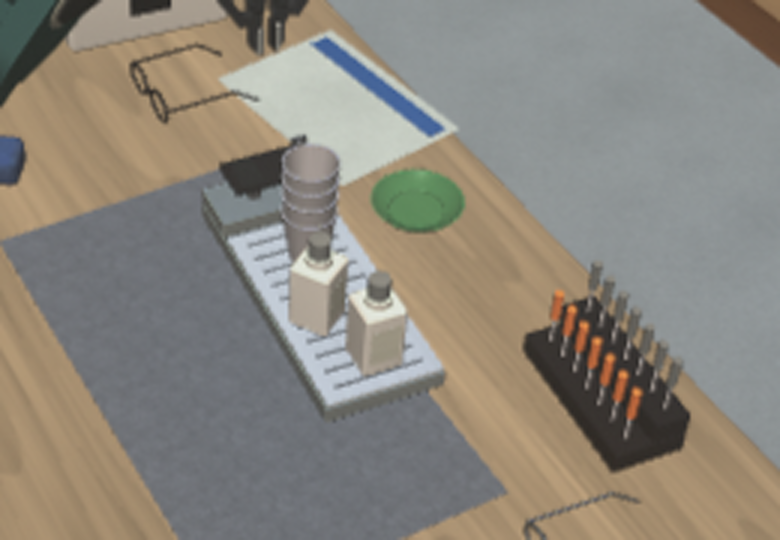

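View pics/t8.png

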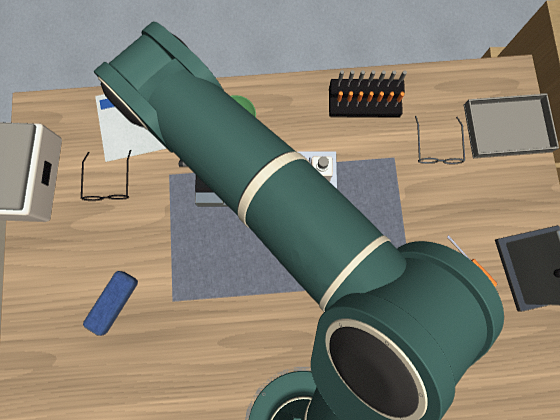

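```bash
python3 -m crank '[{"dx":0.3,"dy":-0.8,"dz":5,"wx":0,"wy":0,"wz":0,"jaw":0},{"dx":0.3,"dy":-0.85,"dz":5,"wx":0,"wy":0,"wz":0,"jaw":0},{"dx":0,"dy":0,"dz":5,"wx":0,"wy":0,"wz":0,"jaw":0},{"dx":0,"dy":0,"dz":2.2,"wx":0,"wy":0,"wz":0,"jaw":0},{"dx":0,"dy":0,"dz":0,"wx":0,"wy":0,"wz":0,"jaw":0},{"dx":0,"dy":0,"dz":0,"wx":0,"wy":0,"wz":0,"jaw":0}]' |grep -E "pos|force"
```

```text
ee_pos: [618.9, 190.3, 110.7]
force: [-0.3, -0.0, -0.8]
grip_force: 0.0
```

```bash
python3 -m crank '[{"dx":0,"dy":0,"dz":0.9,"wx":0,"wy":0,"wz":0,"jaw":0},{"dx":0,"dy":0,"dz":0.8,"wx":0,"wy":0,"wz":0,"jaw":0},{"dx":0,"dy":0,"dz":0.7,"wx":0,"wy":0,"wz":0,"jaw":0},{"dx":0,"dy":0,"dz":0.7,"wx":0,"wy":0,"wz":0,"jaw":0},{"dx":0,"dy":0,"dz":0.6,"wx":0,"wy":0,"wz":0,"jaw":0},{"dx":0,"dy":0,"dz":0,"wx":0,"wy":0,"wz":0,"jaw":0}]' |grep -E "pos|force"; python3 -m crank '[{"dx":0,"dy":0,"dz":0.35,"wx":0,"wy":0,"wz":0,"jaw":0},{"dx":0,"dy":0,"dz":0,"wx":0,"wy":0,"wz":0,"jaw":0}]' |grep -E "pos|force"
```

```text
ee_pos: [619.7, 190.5, 74.9]
force: [-7.5, -7.6, 44.5]
grip_force: 22.0
ee_pos: [620.3, 190.6, 73.6]
force: [-19.0, -15.0, 76.3]
grip_force: 38.7
```

```bash
python3 -m crank '[{"dx":0,"dy":0,"dz":-0.2,"wx":0,"wy":0,"wz":0,"jaw":0},{"dx":0,"dy":0,"dz":0,"wx":0,"wy":0,"wz":0,"jaw":0},{"dx":0,"dy":0,"dz":-3,"wx":0,"wy":0,"wz":0,"jaw":0},{"dx":0,"dy":0,"dz":-5,"wx":0,"wy":0,"wz":0,"jaw":0},{"dx":0,"dy":0,"dz":-5,"wx":0,"wy":0,"wz":0,"jaw":0},{"dx":0,"dy":0,"dz":-5,"wx":0,"wy":0,"wz":0,"jaw":0},{"dx":3,"dy":0,"dz":-4,"wx":0,"wy":0,"wz":0,"jaw":0},{"dx":0,"dy":0,"dz":0,"wx":0,"wy":0,"wz":0,"jaw":0},{"dx":0,"dy":0,"dz":0,"wx":0,"wy":0,"wz":0,"jaw":0}]' |grep -E "time|pos|force";python3 -c "
from h import *
i=manip.get_image('side');crop(i,200,120,460,300,3,'pics/s4.png')"
```

```text
time: 66.15
ee_pos: [619.9, 219.6, 289.3]
force: [0.0, 0.1, -0.7]
grip_force: 0.0
```

View pics/s4.png

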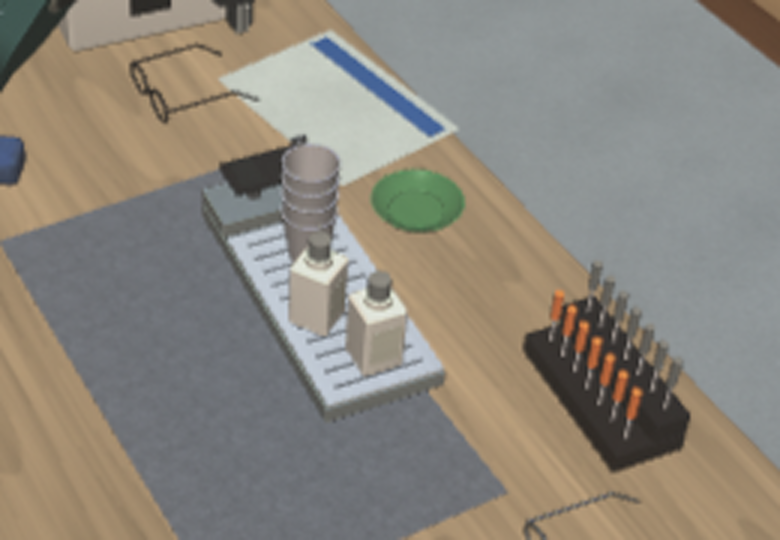

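The stack and both bottles stand on the deck and the paddle is back up; handing in.

```bash
python3 -c "
from rig import manip
print(manip.finish_job())"
```

```text
the job is handed in; nothing more can be done
None
```

I stopped the dryer, stood both bottles upright on the deck, nested the four cups I found (no fifth in view) in one straight stack there, pressed the paddle fully down for about half a second, let it spring back, and handed the job in at about 66 s; one bottle ended up about 30 mm from where I set it but still stands on the deck, and the spectacles, case and screwdriver look undisturbed.

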